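# Unclamp a labelled jam jar and pack it

### The arm

A 6-joint arm with a two-finger parallel gripper is mounted at the origin on the work surface. World frame = base frame: x ahead of the robot, y to its left, z up, the work surface at z = 0. Lengths are in m, angles in rad, forces in N, time in s.
With the tool pointing down it reaches from about 0.3 to 0.875 m from the base axis. Payload 6.4 kg.
Tool frame: the origin (TCP) lies at the centre of the arm's flange, where the gripper is bolted on; the fingertips stand 173 mm ahead of it and the grasp point (between the pads) lies ctrl.grip_point_offset ahead of it (ctrl.grip_point_offset is the distance from the TCP to the grasp point, in m); z points along the fingers, y is the direction in which the jaws open and shut (so a half turn about z gives the same grasp; the last joint's range is limited). The gripper opens to 85 mm and grips with 20 to 120 N. Pads are 22 mm wide; open, the fingers measure 114 mm over their backs; the gripper's body (76 mm by 85 mm) begins 54 mm behind the grasp point. The pads swing forward as they close: fully open they stand 13 mm farther back than shut.
Start: joints at [1.031, 0.181, 1.607, -0, 1.354, -0.206], TCP at [0.188, 0.543, 0.405] pointing down, gripper open.
Joint ranges: [-2.99, 2.99], [-0.89, 2.07], [0.3, 2.58], [-1.14, 4.28], [0, 2.63], [-3.12, 3.12]. Speed limits (rad/s): [2.57, 2.57, 3.01, 3.14, 3.14, 3.14].

### API

Orientations are given as a unit quaternion [w, x, y, z].
In Python, from bench import ctrl, cams, boxes_of, landmark_of gives the robot as it stands.
- The arm moves only by the shell command python3 -m handwheel 'ROWS'. ROWS is JSON, a list of rows, each an object with "offset": the shift along the tool's x, y, z in m, a list of three; "spin": the turn about the tool's z in degrees; "grip": the opening, from 0 (shut) to 1 (fully open). A call has 1 to 20 rows; each row is the pose to reach, as a shift and turn from the pose commanded when the call began, along the tool's axes at that moment; what a row does not reach only later rows make up. A row lasts 1/8 s, in which the tool goes at most 62.5 mm and 10.7 degrees, less where a joint would pass 70% of its speed; a pose out of reach is approached as far as the arm can. A call with a gripper value outside its range is refused whole. The fingers move at their own pace and stop on an object; the grip force is fixed at half the most. Time passes only in rows, so rows that repeat a pose let the fingers close. It gives the time, the measured TCP pose, the force and the opening at its end, in the units of the state.
- ctrl.get_obs(): the state, without advancing time (a new reading comes with each control period).
- cams.camera(name): name is "scene" or "top"; returns a dict with "color" (480x640x3 uint8, red, green, blue), "camera_matrix" (3x3 intrinsics, pixels), "view" (4x4, takes a point from world to camera coordinates). Camera axes: x right, y up, looking along -z (the intrinsics and any distortion apply to the point x, -y, -z); pixel columns grow to the right and rows downward; lengths in m; the calibration is good to about 2 mm. A picture is of the moment at which its call begins. There is no depth.
- ctrl.hand_in(): hands the job in, once; it reports no verdict.
Trained networks look in a picture, given as the dict that the camera call returned (one of the last four; its "shot" number tells which), for a name from the list of things; names that differ only in an ending like _2 or _b are one class to them, and where a whole thing is asked for, a point or a joint stands for the part that bears it (a point fixed in the world has none). Each returns a list of dicts, best first, with "confidence" (0 to 1); they miss things now and then, are a little off and sometimes report something else, mostly with a low value. They report only what shows in the picture. A call takes as long as a camera call.
- boxes_of(picture, thing): "uv" ([column, row] in pixels, amid what is visible of it).
- landmark_of(picture, thing): "uv" ([column, row] in pixels: a listed point, or the origin of a listed thing).
The state is a dict: "time_s": time; "q": joint angles; "dq": joint speeds; "joint_efforts": joint torques, N m; "eef_pos": TCP position; "eef_rot": TCP orientation; "wrist_force": force on the tool from outside, world axes, zero at the start; "torque": the same for the moment, N m; "opening": opening from 0.0 (shut) to 1.0 (fully open).
Only numpy, scipy, OpenCV 4.12 (cv2) and the standard library are available. Lean on these libraries where they do the work, as an engineer would, in place of code of your own. Each camera call takes 0.05 s, during which the arm holds its last target.

### The job

The labelling cradle's sprung hold-down arm, the one with the black ball knob, is clamped on a jam jar: lift the arm until it stays up by itself, then take the jar out of the cradle. Lay the jar gently in the empty hollow of the gift tray, its lid pointing the same way as the jar already packed. Leave the arm standing open and do not disturb the packed jar, the other jars or the label rolls.

Things in the scene. Friction and masses are not known exactly. Their poses are not given: they have to be found in the camera images.
- labeller: Labelling cradle: grey and aluminium stand fixed on the table, reel of labels at its back. Origin under the held jar's centre, x towards the back. Base 300 x 140 x 12 mm, x = -95 to 205 mm. Its deck slopes up to the back at 30 deg; two cheeks with the arm's hinge stand on its upper end (y within +-33 mm, spring to y = 52 mm). Deck and reel stay below 155 mm.
- seat (a point): Centre of the jar as held in the cradle, 88 mm above the labeller's origin. x points up the 30 deg slope (lid end), y level to the left, z square to the slope, leaning to the front. Rollers carry the jar; beside it there is free room down to z = -21 mm. A foot stop 64 mm wide stands at x = -48 to -54 mm, up to z = 0. The hinge cheeks begin at x = 113 mm, up to z = 93 mm.
- hinge (a point): Centre of the arm's hinge, at x = 135, z = 50 mm of the seat; its axis is the seat's y. The arm is a steel bar, 20 mm wide (y), 10 mm thick. Its rubber shoe, 46 x 34 mm, reaching 21 mm below the bar's centre line and 135 mm from the hinge, presses on the jar.
- knob (a point): Centre of the black ball knob, 32 mm in diameter, at the arm's free end, 210 mm from the hinge. Arm down it is at x = -75, z = 50 mm of the seat (94 mm above the table); arm fully up at x = 79, z = 252 mm (346 mm above the table). Pinched from both sides along the seat's y, it can turn between the fingers.
- holddown (a joint): Angle of the hold-down arm, rad: 0 down on the jar, growing as it is lifted, to its stop at 1.30. An over-centre spring pulls it down (about 7 N at the knob) up to about 0.9, and beyond that pulls it up to the stop and holds it. Let go earlier, it snaps back. Fully up it still leans over the jar: bar, shoe and knob are then at x = 60 mm and more of the seat.
- jar_mid (a point): Centre of the jar to be packed: round jam jar with paper label, 58 mm in diameter over its whole length of 96 mm, 0.2 to 0.4 kg, black lid 19 mm high. x points along its axis to the lid; y and z turn with it. At the start it lies in the cradle under the arm, lid up the slope.
- jar_lid (a point): Middle of the top face of that jar's lid, 48 mm from its centre.
- tray: Gift tray of pale green card with white insert, fixed on the table; origin under its centre. 132 mm (x) by 200 mm (y), with pointed ends to 256 mm; walls 36 mm high. The insert's top is 12 mm above the table; in it are two hollows for lying jars, along x, at y = +46 and -46 mm, 106 mm long, 48 mm wide, floor 4 mm above the table. One holds a jar.
- hollow (a point): Centre that a jar has when it lies rightly in the empty hollow (33 mm above the table). x along the hollow, the way the packed jar's lid points; y across it; z up. Paper liner on its floor.
- packed_mid (a point): Centre of the jar already packed, same kind, in the other hollow, 92 mm from the empty one; x points to its lid.
- stand1_mid (a point): Centre of a jar of the same kind that stands upright on the table, 96 mm high: leave alone.
- stand2_mid (a point): Centre of another upright jar: leave alone.
- roll1_mid (a point): Centre of a roll of labels lying flat on the table near the robot, 96 mm in diameter, 45 mm high: leave alone.
- roll2_mid (a point): Centre of a label roll, 110 mm in diameter, 60 mm high, on the left: leave alone.
- roll3_mid (a point): Centre of a label roll, 88 mm in diameter, 30 mm high, on the right: leave alone.

How it is judged:
On the way, in this order (a step that is already met when the one before it is completed fails the run):
1. the hold-down arm stands open by itself, not held, with the jar still in the cradle (value of joint holddown above 1.1 rad and contact force between the fingers and holddown below 0.2 N and distance between jar_mid and seat below 0.015 m), for 0.3 s.
2. the jar is held in the gripper clear of the cradle, the arm still open (value of joint holddown above 1.1 rad and distance between jar_mid and seat above 0.06 m and contact force between the fingers and jar above 1 N), for 0.2 s.
At the end, for the whole second after the job is handed in: The jar lies level and at rest on the floor of the empty hollow, centred within 10 mm each way, lid pointing the same way as the packed jar's; the packed jar is within 15 mm of its place; the hold-down arm stands open (joint above 1.1) (value of joint holddown above 1.1 rad and x of jar_mid in the frame of hollow between -0.01 and 0.01 m and y of jar_mid in the frame of hollow between -0.01 and 0.01 m and z of jar_mid in the frame of hollow below 0.004 m and z of jar_lid in the frame of hollow between -0.006 and 0.006 m and x of jar_lid in the frame of hollow above 0.03 m and linear speed of jar below 0.02 m/s and distance of packed_mid from where it was at the start of the episode below 0.015 m); the robot touches nothing.
It fails at once if the jar is dropped into the tray instead of being laid down (faster than 0.3 m/s within 14 mm of where it lies) (horizontal distance between jar_mid and hollow below 0.05 m and z of jar_mid in the frame of hollow below 0.014 m and linear speed of jar above 0.3 m/s).
It fails at once if the jar is dragged or lifted from the cradle while the arm is not standing open, or the arm closes again after (value of joint holddown below 1 rad and distance between jar_mid and seat above 0.03 m).
It fails at once if the jar is pressed hard into the tray (more than 40 N) (contact force between jar and tray above 40 N).
It fails at once if the packed jar, a standing jar or a label roll is disturbed (moved more than 20 mm) (distance of any of packed_mid, stand1_mid, stand2_mid, roll1_mid, roll2_mid, roll3_mid from where it was at the start of the episode above 0.02 m).
It also fails if it takes over 61 s, if anything falls off the work surface, if the arm or the gripper's body presses on something with over 40 N, if the wrist force passes 120 N, or if a joint passes its speed limit or range.

## Working session

There is one attempt and no reset: what is moved stays moved. The work goes in short steps, Python scripts to look and compute and a shell command to move; the robot and the scene stay as the last step left them, time stands still between calls to the robot, and variables do not carry over. Pictures are saved under pics/ and viewed, and the job is handed in when it is done.

```bash
ls; mkdir -p pics
cat > h.py <<'E'
import numpy as np, cv2
from bench import ctrl, cams, boxes_of, landmark_of
def snap(n,tag):
    p=cams.camera(n); cv2.imwrite(f'pics/{tag}.png',p['color'][...,::-1]); return p
def ray(p,uv):
    K=np.array(p['camera_matrix']);V=np.array(p['view'])
    d=np.linalg.solve(K,[uv[0],uv[1],1]); d=np.array([d[0],-d[1],-d[2]])
    R=V[:3,:3]; return -R.T@V[:3,3], R.T@d
def atz(p,uv,z):
    o,d=ray(p,uv); return o+d*(z-o[2])/d[2]
def tri(ps,uvs):
    A=np.zeros((3,3));b=np.zeros(3)
    for p,uv in zip(ps,uvs):
        o,d=ray(p,uv);d=d/np.linalg.norm(d);M=np.eye(3)-np.outer(d,d);A+=M;b+=M@o
    return np.linalg.solve(A,b)
def proj(p,X):
    V=np.array(p['view']);K=np.array(p['camera_matrix']);c=V[:3,:3]@X+V[:3,3]
    u=K@np.array([c[0],-c[1],-c[2]]);return u[:2]/u[2]
E
python3 - <<'E'
from h import *
print(ctrl.get_obs(), ctrl.grip_point_offset)
s=snap('scene','s0');t=snap('top','t0')
for n in ['labeller','seat','hinge','knob','jar_mid','jar_lid','tray','hollow','packed_mid','stand1_mid','stand2_mid','roll1_mid','roll2_mid','roll3_mid']:
    for nm,p in(('s',s),('t',t)):
        L=landmark_of(p,n); print(n,nm,[(np.round(l['uv']).astype(int).tolist(),round(l['confidence'],2)) for l in L[:4]])
    a=landmark_of(s,n);b=landmark_of(t,n)
    if a and b: print('   tri',tri([s,t],[a[0]['uv'],b[0]['uv']]).round(4))
for p in (s,t): print(np.round(ray(p,(320,240)),3))
E
```

```text
pics
{'time_s': 0.0, 'q': array([ 1.03065083e+00,  1.81573964e-01,  1.60796099e+00,  1.61667668e-05,
        1.35379362e+00, -2.06303034e-01]), 'dq': array([-0.00118177,  0.00039481, -0.00080563, -0.00090915,  0.00149107,
       -0.00090777]), 'joint_efforts': array([-2.21005248e-03, -4.44854379e+01, -3.51340020e+01, -4.56611569e-04,
        8.86746333e-03, -5.34723438e-05]), 'eef_pos': array([0.18827323, 0.54305482, 0.4037881 ]), 'eef_rot': array([-3.23823966e-04,  1.66148824e-01,  9.86100307e-01, -8.05328360e-04]), 'wrist_force': array([-0.37301828,  0.49214405,  0.27880233]), 'torque': array([-0.00341212, -0.03557971,  0.00185054]), 'opening': 1.002744454490073} 0.1547
labeller s [([250, 261], 0.56)]
labeller t [([387, 236], 0.55), ([237, 233], 0.32)]
   tri [ 0.5851 -0.2025  0.0086]
seat s [([246, 246], 0.61)]
seat t [([392, 232], 0.75)]
   tri [ 0.583  -0.203   0.1072]
hinge s [([248, 259], 0.66)]
hinge t [([395, 191], 0.57)]
   tri [ 0.6722 -0.1915  0.1954]
knob s [([244, 224], 0.59)]
knob t [([393, 266], 0.66)]
   tri [ 0.4938 -0.2078  0.0916]
jar_mid s [([249, 247], 0.49)]
ja
[... 382 characters left out ...]
)]
packed_mid t [([216, 234], 0.56), ([392, 215], 0.49)]
   tri [0.6001 0.2804 0.0325]
stand1_mid s [([308, 291], 0.84)]
stand1_mid t [([323, 188], 0.69)]
   tri [ 0.7176 -0.0179  0.0595]
stand2_mid s [([161, 264], 0.87)]
stand2_mid t [([485, 230], 0.58)]
   tri [ 0.5959 -0.4783  0.0301]
roll1_mid s [([312, 216], 0.68), ([307, 291], 0.62)]
roll1_mid t [([320, 294], 0.81)]
   tri [ 0.4229 -0.0023  0.007 ]
roll2_mid s [([449, 197], 0.79)]
roll2_mid t [([151, 311], 0.68)]
   tri [0.3852 0.4623 0.0403]
roll3_mid s [([201, 193], 0.69)]
roll3_mid t [([457, 327], 0.76)]
   tri [ 0.3278 -0.3768  0.0301]
[[ 1.4    0.     1.609]
 [-0.484  0.013 -0.875]]
[[ 0.412 -0.015  1.259]
 [ 0.132  0.007 -0.991]]
```

Run:
```python
import cv2
s=cv2.imread('pics/s0.png');t=cv2.imread('pics/t0.png')
cv2.imwrite('pics/s0c.png',cv2.resize(s[160:320,120:480],None,fx=2.2,fy=2.2,interpolation=2))
cv2.imwrite('pics/t0c.png',cv2.resize(t[130:350,130:510],None,fx=2.1,fy=2.1,interpolation=2))
```

```text
(no output)
```

View pics/s0c.png

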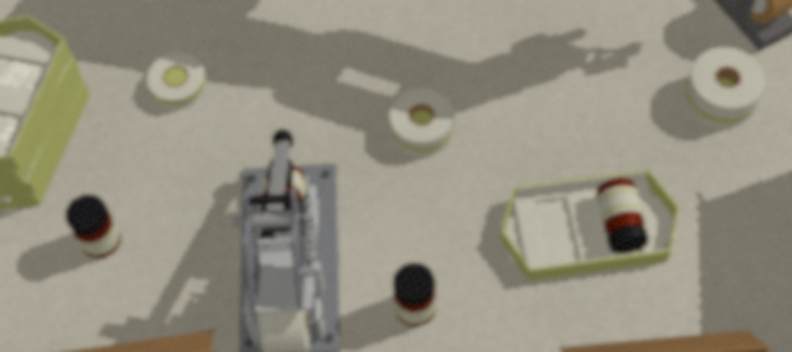

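View pics/t0c.png

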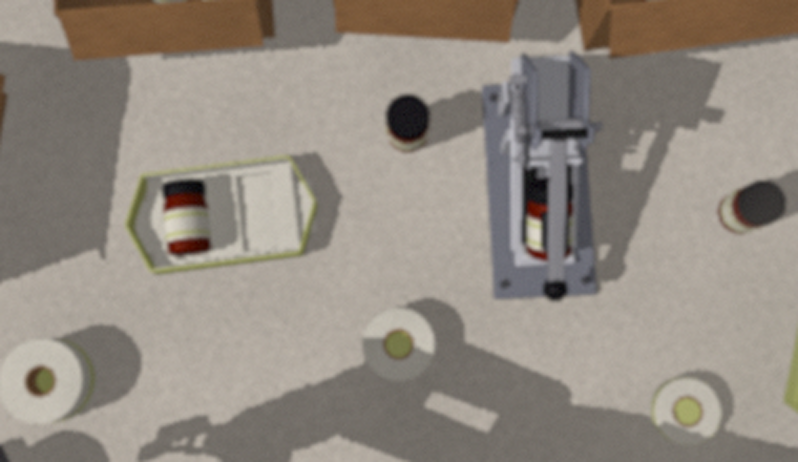

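View pics/s0.png

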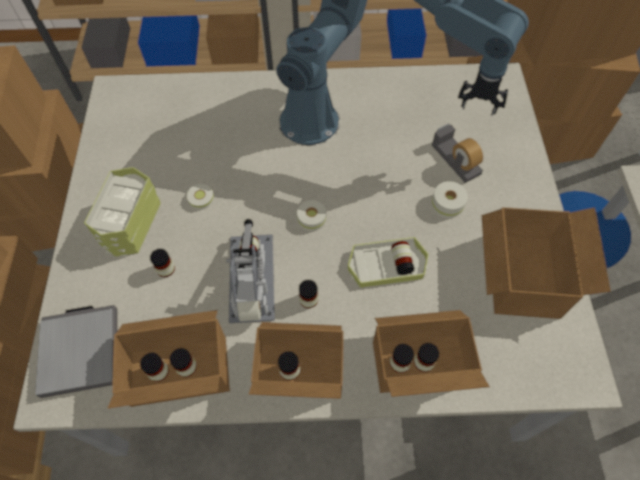

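Run:
```python
import cv2
t=cv2.imread('pics/t0.png')
cv2.imwrite('pics/t0l.png',cv2.resize(t[145:285,345:435],None,fx=4.2,fy=4.2,interpolation=2))
cv2.imwrite('pics/t0r.png',cv2.resize(t[195:270,180:290],None,fx=7,fy=7,interpolation=2))
s=cv2.imread('pics/s0.png')
cv2.imwrite('pics/s0l.png',cv2.resize(s[210:330,210:300],None,fx=4.8,fy=4.8,interpolation=2))
```

```text
(no output)
```

View pics/t0l.png

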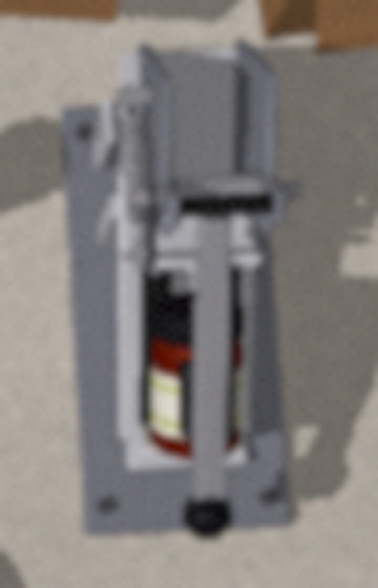

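View pics/t0r.png

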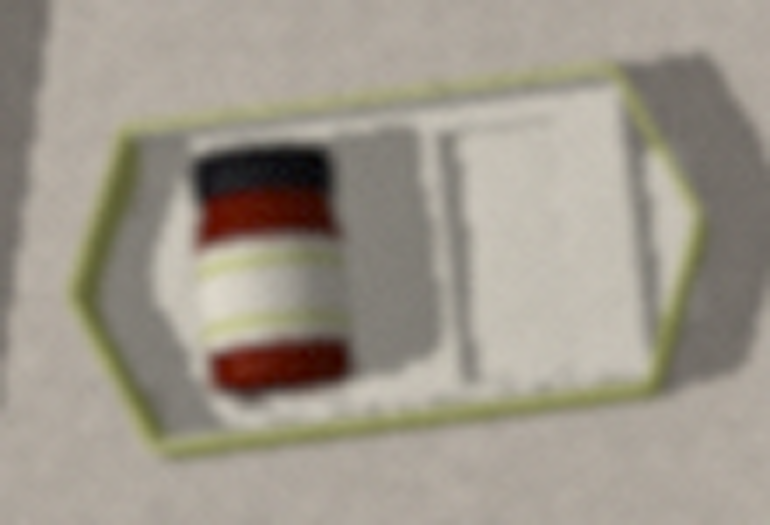

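View pics/s0l.png

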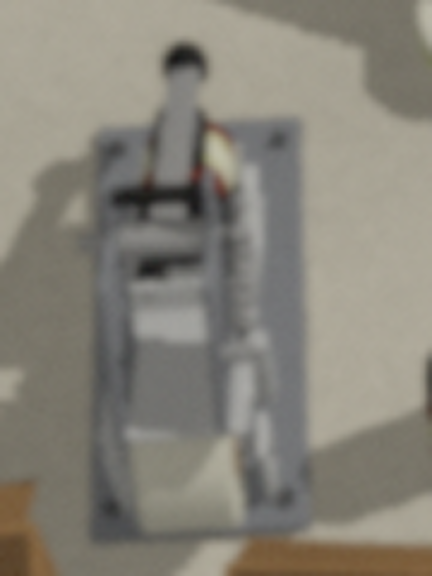

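```bash
cat > fit.py <<'E'
from h import *
from scipy.optimize import least_squares
s=cams.camera('scene');t=cams.camera('top')
f=lambda x,y,sc,ox,oy:((x+.5)/sc-.5+ox,(y+.5)/sc-.5+oy)
L=lambda x,y:f(x,y,4.2,345,145)
S=lambda x,y:f(x,y,4.8,210,210)
R=lambda x,y:f(x,y,7,180,195)
def fit(obs,x0):
    def g(P):
        a,b,th=P;r=[]
        for p,uv,X in obs:
            c,n=np.cos(th),np.sin(th)
            r+=list(proj(p,np.array([a+c*X[0]-n*X[1],b+n*X[0]+c*X[1],X[2]]))-uv)
        return r
    q=least_squares(g,x0); print(q.x.round(4),np.degrees(q.x[2]).round(2),np.round(q.fun.reshape(-1,2),1).tolist())
    return q.x
f0,b0,w=-.095,.205,.07
top=[(t,L(85,533),(f0,w,.012)),(t,L(297,523),(f0,-w,.012)),(t,L(62,108),(b0,w,.012))]
c30,s30=np.cos(np.pi/6),np.sin(np.pi/6)
def seat(x,y,z): return (x*c30-z*s30,y,.088+x*s30+z*c30)
top.append((t,L(209,517),seat(-.075,0,.05)))
sc=[(s,S(97,130),(f0,-w,.012)),(s,S(300,120),(f0,w,.012)),(s,S(312,532),(b0,w,.012)),(s,S(90,542),(b0,-w,.012)),(s,S(185,60),seat(-.075,0,.05))]
print('lab');fit(top,[.58,-.2,0]);fit(sc,[.58,-.2,0]);fit(top+sc,[.58,-.2,0])
h=.036
tr=[(t,R(125,130),(.066,.1,h)),(t,R(615,67),(.066,-.1,h)),(t,R(657,388),(-.066,-.1,h)),(t,R(165,452),(-.066,.1,h)),(t,R(82,295),(0,.128,h)),(t,R(702,215),(0,-.128,h))]
print('tray');q=fit(tr,[.61,.23,0])
c,n=np.cos(q[2]),np.sin(q[2])
print('hollow',q[0]+.046*n,q[1]-.046*c)
E
python3 fit.py
```

```text
lab
[ 0.5806 -0.2013  0.0306] 1.75 [[0.6, 0.6], [-0.7, 0.6], [-0.1, -0.5], [0.2, -0.6]]
[ 0.5845 -0.1996  0.0296] 1.69 [[-0.0, -0.4], [0.3, -0.8], [-0.1, -0.5], [-0.2, 0.3], [0.1, 1.6]]
[ 0.5824 -0.2005  0.0316] 1.81 [[0.4, 0.0], [-1.0, -0.1], [-0.5, -1.1], [-0.1, -1.3], [-0.4, -0.9], [-0.1, -1.4], [-0.2, -1.3], [-0.4, -0.4], [-0.3, 1.0]]
tray
[0.6042 0.232  0.1153] 6.61 [[0.6, 0.1], [0.4, -0.2], [-0.1, -0.4], [-0.5, -0.1], [-0.9, 0.6], [0.5, 0.0]]
hollow 0.6094664894484787 0.18630390558710466
```

View pics/rob.png

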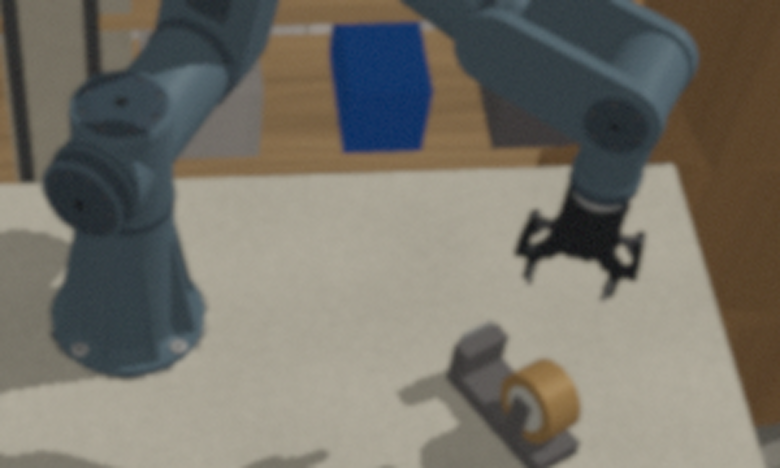

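```bash
cat >> h.py <<'E'
from scipy.spatial.transform import Rotation as Ro
GP=ctrl.grip_point_offset
def Rt():
    o=ctrl.get_obs();q=o['eef_rot'];return Ro.from_quat([q[1],q[2],q[3],q[0]]).as_matrix(),np.array(o['eef_pos'])
def go(pts,ydir=None):
    R,p=Rt(); print('t',ctrl.get_obs()['time_s'],'grasp now',(p+R[:,2]*GP).round(4),'y',R[:,1].round(3),'z',R[:,2].round(3))
    if ydir is not None:
        d=R.T@np.array([*ydir,0]); a=np.degrees(np.arctan2(d[1],d[0]))-90; a=(a+90)%180-90; print('spin',round(a,1))
    for g in pts: print('off',(R.T@(np.array(g)-p-R[:,2]*GP)).round(4))
LX,LY,LT=.582,-.2005,np.radians(1.8)
def lab(u,v,h): return np.array([LX+np.cos(LT)*u-np.sin(LT)*v,LY+np.sin(LT)*u+np.cos(LT)*v,h])
E
python3 -c "
from h import *
yd=(-np.sin(LT),np.cos(LT))
go([lab(-.09,0,.19),lab(-.09,0,.096)],yd)"
```

```text
t 3.0 grasp now [0.1884 0.5433 0.25  ] y [0.328 0.945 0.   ] z [ 0.  0. -1.]
spin -20.9
off [-0.5315 -0.606   0.06  ]
off [-0.5315 -0.606   0.154 ]
```

```bash
python3 -m handwheel '[{"offset":[-0.0425,-0.0485,0.0],"spin":0,"grip":1},{"offset":[-0.085,-0.097,0.0],"spin":0,"grip":1},{"offset":[-0.1275,-0.1455,0.0],"spin":-5,"grip":1},{"offset":[-0.17,-0.194,0.0],"spin":-10,"grip":1},{"offset":[-0.2125,-0.2425,0.0],"spin":-15,"grip":1},{"offset":[-0.255,-0.291,0.0],"spin":-20.9,"grip":1},{"offset":[-0.2975,-0.3395,0.0],"spin":-20.9,"grip":1},{"offset":[-0.34,-0.388,0.0],"spin":-20.9,"grip":1},{"offset":[-0.3825,-0.4365,0.0],"spin":-20.9,"grip":1},{"offset":[-0.425,-0.485,0.0],"spin":-20.9,"grip":1},{"offset":[-0.4675,-0.5335,0.02],"spin":-20.9,"grip":1},{"offset":[-0.51,-0.582,0.04],"spin":-20.9,"grip":1},{"offset":[-0.5315,-0.606,0.06],"spin":-20.9,"grip":1},{"offset":[-0.5315,-0.606,0.06],"spin":-20.9,"grip":1},{"offset":[-0.5315,-0.606,0.06],"spin":-20.9,"grip":1},{"offset":[-0.5315,-0.606,0.06],"spin":-20.9,"grip":1}]'; python3 -c "
from h import *
t=snap('top','t1');s=snap('scene','s1')
yd=(-np.sin(LT),np.cos(LT))
a=lab(-.09,0,.094);print(proj(t,a),proj(s,a))
go([lab(-.09,0,.19),lab(-.09,0,.096)],yd)
cv2.imwrite('pics/s1c.png',cv2.resize(s['color'][150:290,180:320,::-1],None,fx=4,fy=4,interpolation=2))
cv2.imwrite('pics/t1c.png',cv2.resize(t['color'][150:290,330:470,::-1],None,fx=4,fy=4,interpolation=2))
print(ctrl.get_obs()['q'].round(3))
"
```

```text
time_s: 5.0
eef_pos: [0.492, -0.2024, 0.3457]
eef_rot: [0.001, -0.016, 1.0, -0.0]
wrist_force: [1.1, -0.1, -0.2]
opening: 0.998
[394.25848527 266.6113161 ] [247.87757174 222.93311909]
t 5.1 grasp now [ 0.4923 -0.2025  0.1912] y [-0.033  0.999 -0.001] z [ 0.002 -0.001 -1.   ]
spin 0.1
off [ 0.0003 -0.0008  0.0012]
off [ 0.0005 -0.0007  0.0952]
[-0.613  0.146  1.772  0.     1.221 -2.217]
```

View pics/s1c.png

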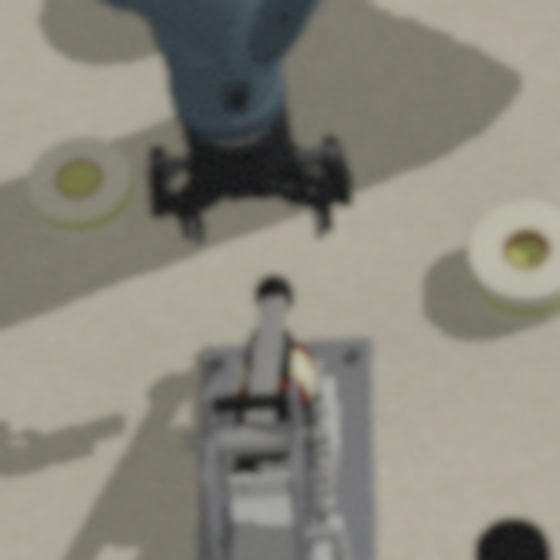

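View pics/t1c.png

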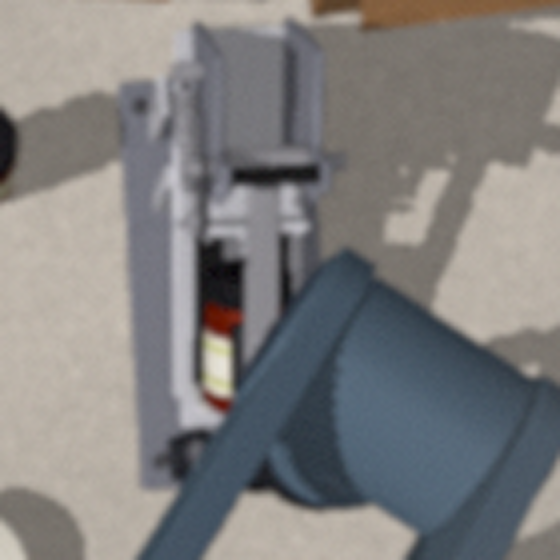

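```bash
python3 -m handwheel '[{"offset":[0,-0.001,0.05],"spin":0,"grip":1},{"offset":[0,-0.001,0.094],"spin":0,"grip":1},{"offset":[0,-0.001,0.094],"spin":0,"grip":1},{"offset":[0,-0.001,0.094],"spin":0,"grip":0},{"offset":[0,-0.001,0.094],"spin":0,"grip":0},{"offset":[0,-0.001,0.094],"spin":0,"grip":0},{"offset":[0,-0.001,0.094],"spin":0,"grip":0},{"offset":[0,-0.001,0.094],"spin":0,"grip":0},{"offset":[0,-0.001,0.094],"spin":0,"grip":0}]'; python3 -c "
from h import *
R,p=Rt()
g=p+R[:,2]*GP; print(g)
# arc about hinge
def arm(a): # knob pos
    x=.135-.21*np.cos(a); z=.05+.21*np.sin(a)
    return lab(x*np.cos(np.pi/6)-z*.5,0,.088+x*.5+z*np.cos(np.pi/6))
k0=arm(0);print(k0)
for a in np.arange(.1,1.35,.1): print(round(a,2),(R.T@(arm(a)-k0)).round(4))
"
```

```text
time_s: 6.22
eef_pos: [0.4928, -0.2032, 0.253]
eef_rot: [0.001, -0.015, 1.0, 0.001]
wrist_force: [-1.6, 10.7, 14.6]
opening: 0.342
[ 0.49309028 -0.20275808  0.09833003]
[ 0.49209248 -0.20332546  0.09380127]
0.1 [ 0.0095  0.     -0.0187]
0.2 [ 0.0172  0.0001 -0.0383]
0.3 [ 0.0228  0.0001 -0.0585]
0.4 [ 0.0264  0.0002 -0.0792]
0.5 [ 0.0279  0.0002 -0.1001]
0.6 [ 0.0273  0.0003 -0.1211]
0.7 [ 0.0246  0.0003 -0.1419]
0.8 [ 0.0198  0.0004 -0.1623]
0.9 [ 0.0131  0.0005 -0.1822]
1.0 [ 0.0043  0.0005 -0.2013]
1.1 [-0.0063  0.0006 -0.2194]
1.2 [-0.0186  0.0006 -0.2364]
1.3 [-0.0326  0.0007 -0.2521]
```

```bash
python3 -m handwheel '[{"offset":[0.0095,0,-0.0187],"spin":0,"grip":0},{"offset":[0.0172,0,-0.0383],"spin":0,"grip":0},{"offset":[0.0228,0,-0.0585],"spin":0,"grip":0},{"offset":[0.0264,0,-0.0792],"spin":0,"grip":0},{"offset":[0.0279,0,-0.1],"spin":0,"grip":0},{"offset":[0.0273,0,-0.1211],"spin":0,"grip":0},{"offset":[0.0246,0,-0.1419],"spin":0,"grip":0},{"offset":[0.0198,0,-0.1623],"spin":0,"grip":0},{"offset":[0.0131,0,-0.1822],"spin":0,"grip":0},{"offset":[0.0043,0,-0.2013],"spin":0,"grip":0},{"offset":[-0.0063,0.0005,-0.2194],"spin":0,"grip":0},{"offset":[-0.0186,0.0005,-0.2364],"spin":0,"grip":0},{"offset":[-0.026,0.0005,-0.245],"spin":0,"grip":0},{"offset":[-0.026,0.0005,-0.245],"spin":0,"grip":0},{"offset":[-0.026,0.0005,-0.245],"spin":0,"grip":0}]'; python3 -c "
from h import *
t=snap('top','t2');s=snap('scene','s2')
cv2.imwrite('pics/s2c.png',cv2.resize(s['color'][150:350,160:360,::-1],None,fx=3,fy=3,interpolation=2))
"
```

```text
time_s: 8.1
eef_pos: [0.5195, -0.2021, 0.4952]
eef_rot: [0.003, -0.016, 1.0, 0.001]
wrist_force: [14.1, 3.0, -9.8]
opening: 0.331
```

View pics/s2c.png

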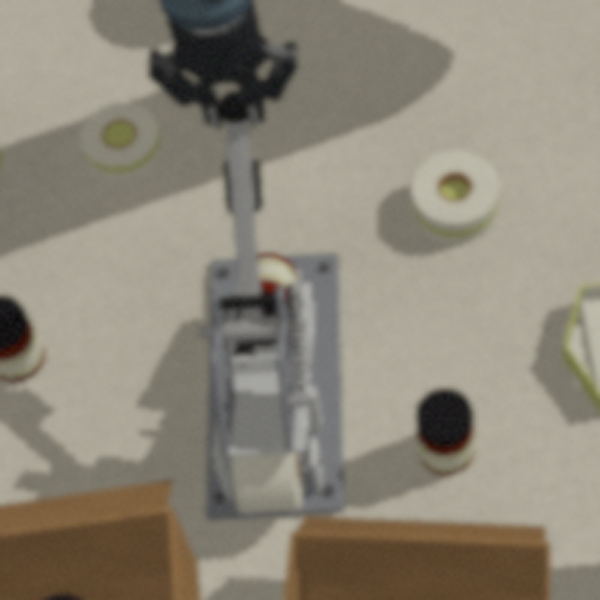

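```bash
python3 -m handwheel '[{"offset":[0,0,0],"spin":0,"grip":1},{"offset":[0,0,0],"spin":0,"grip":1},{"offset":[0,0,0],"spin":0,"grip":1},{"offset":[0,0,0],"spin":0,"grip":1},{"offset":[0,0,-0.03],"spin":0,"grip":1},{"offset":[0,0,-0.06],"spin":0,"grip":1},{"offset":[0.05,0,-0.07],"spin":0,"grip":1},{"offset":[0.1,0,-0.07],"spin":0,"grip":1},{"offset":[0.1,0,-0.07],"spin":0,"grip":1}]'; python3 -c "
from h import *
t=snap('top','t3');s=snap('scene','s3')
for p in(s,t):
  L=landmark_of(p,'knob'); print([(np.round(l['uv']),round(l['confidence'],2)) for l in L])
  X=.079;Z=.252;k=lab(X*np.cos(np.pi/6)-Z*.5,0,.088+X*.5+Z*np.cos(np.pi/6));print(k,proj(p,k))
cv2.imwrite('pics/s3c.png',cv2.resize(s['color'][150:350,160:360,::-1],None,fx=3,fy=3,interpolation=2))
cv2.imwrite('pics/t3c.png',cv2.resize(t['color'][150:290,330:470,::-1],None,fx=4,fy=4,interpolation=2))
print(ctrl.get_obs()['q'].round(3))
"
```

```text
time_s: 9.32
eef_pos: [0.4159, -0.206, 0.5664]
eef_rot: [0.0, -0.014, 1.0, -0.001]
wrist_force: [0.1, 0.5, -0.1]
opening: 0.999
[(array([236., 187.]), 0.81), (array([372., 261.]), 0.22)]
[ 0.52444442 -0.20230876  0.3457384 ] [237.19887424 186.18107695]
[(array([413., 244.]), 0.59)]
[ 0.52444442 -0.20230876  0.3457384 ] [412.20432512 242.6167705 ]
[-0.713 -0.158  1.631  0.     1.668 -2.315]
```

View pics/s3c.png

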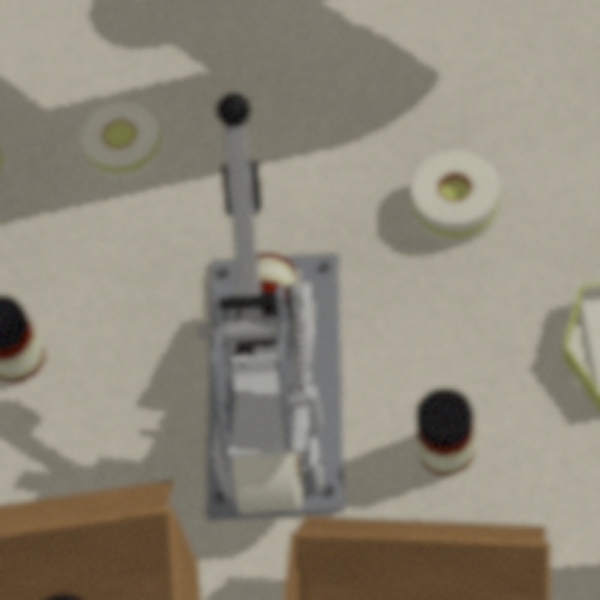

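View pics/t3c.png

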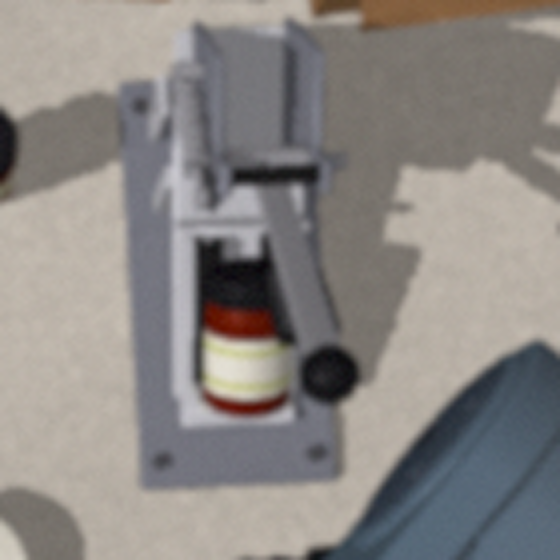

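```bash
python3 -m handwheel '[{"offset":[0,0,-0.04],"spin":0,"grip":1},{"offset":[-0.6,0,-0.04],"spin":0,"grip":1},{"offset":[-0.6,0,-0.04],"spin":0,"grip":1},{"offset":[-0.6,0,-0.04],"spin":0,"grip":1},{"offset":[-0.6,0,-0.04],"spin":0,"grip":1},{"offset":[-0.6,0,-0.04],"spin":0,"grip":1},{"offset":[-0.6,0,-0.04],"spin":0,"grip":1},{"offset":[-0.6,0,-0.04],"spin":0,"grip":1},{"offset":[-0.6,0,-0.04],"spin":0,"grip":1},{"offset":[-0.6,0,-0.04],"spin":0,"grip":1},{"offset":[-0.6,0,-0.04],"spin":0,"grip":1}]'; python3 -c "
from h import *
o=ctrl.get_obs();print(o['q'].round(3),Rt()[0].round(3))"
```

```text
time_s: 10.9
eef_pos: [0.8489, -0.1643, 0.5555]
eef_rot: [0.021, -0.016, 1.0, -0.004]
wrist_force: [-0.3, -0.1, 0.3]
opening: 0.999
[-0.329  0.892  0.298  0.006  1.91  -1.929] [[-0.999 -0.032  0.042]
 [-0.032  0.999 -0.008]
 [-0.042 -0.01  -0.999]]
```

```bash
python3 -m handwheel '[{"offset":[0,0,0],"spin":0,"grip":1},{"offset":[0,0,0],"spin":0,"grip":1}]'; python3 -c "
from h import *
o=ctrl.get_obs();print(o['q'].round(4),Rt()[0].round(3))"
```

```text
time_s: 11.15
eef_pos: [0.8478, -0.1656, 0.558]
eef_rot: [0.022, -0.015, 1.0, -0.005]
wrist_force: [0.3, -0.7, -0.1]
opening: 1.001
[-0.3307  0.8887  0.2977  0.0059  1.9105 -1.9298] [[-0.999 -0.03   0.044]
 [-0.031  0.999 -0.009]
 [-0.044 -0.011 -0.999]]
```

```bash
python3 -m handwheel '[{"offset":[-0.3,0,0],"spin":0,"grip":1},{"offset":[-0.3,0,0],"spin":0,"grip":1}]'; python3 -c "
from h import *
o=ctrl.get_obs();print(o['q'].round(4),Rt()[0].round(3))"
python3 -m handwheel '[{"offset":[-0.3,0,0],"spin":0,"grip":1},{"offset":[-0.3,0,0],"spin":0,"grip":1}]'; python3 -c "
from h import *
o=ctrl.get_obs();print(o['q'].round(4),Rt()[0].round(3))"
```

```text
time_s: 11.4
eef_pos: [0.8712, -0.1463, 0.5272]
eef_rot: [0.043, -0.015, 0.999, -0.009]
wrist_force: [-1.4, 1.3, -0.7]
opening: 0.999
[-0.3018  0.9251  0.2977  0.0105  1.8327 -1.8996] [[-0.996 -0.029  0.085]
 [-0.031  0.999 -0.016]
 [-0.085 -0.018 -0.996]]
time_s: 11.65
eef_pos: [0.8905, -0.128, 0.5015]
eef_rot: [0.063, -0.016, 0.998, -0.012]
wrist_force: [0.3, -0.1, 0.4]
opening: 1.003
[-0.2763  0.9553  0.2979  0.014   1.7617 -1.8747] [[-0.992 -0.03   0.125]
 [-0.032  0.999 -0.021]
 [-0.125 -0.025 -0.992]]
```

```bash
python3 -m handwheel '[{"offset":[0.02,0.06,-0.02],"spin":0,"grip":1},{"offset":[0.03,0.12,-0.04],"spin":0,"grip":1},{"offset":[0.03,0.18,-0.04],"spin":0,"grip":1},{"offset":[0.03,0.24,-0.04],"spin":0,"grip":1},{"offset":[-0.03,0.28,-0.06],"spin":0,"grip":1},{"offset":[-0.3,0.28,-0.2],"spin":0,"grip":1},{"offset":[-0.3,0.28,-0.2],"spin":0,"grip":1}]'; python3 -c "
from h import *
o=ctrl.get_obs();print(o['q'].round(4),Rt()[0].round(3))"
python3 -m handwheel '[{"offset":[-0.3,0,-0.15],"spin":0,"grip":1}]'; python3 -c "
from h import *
o=ctrl.get_obs();print(o['q'].round(4),Rt()[0].round(3))"
```

```text
time_s: 12.52
eef_pos: [0.8682, 0.1338, 0.5663]
eef_rot: [0.085, -0.016, 0.996, -0.009]
wrist_force: [-0.3, -1.2, 1.0]
opening: 1.004
[ 0.0216  0.8813  0.2977 -0.0194  1.7923 -1.5867] [[-0.985 -0.03   0.17 ]
 [-0.033  0.999 -0.015]
 [-0.169 -0.021 -0.985]]
time_s: 12.65
eef_pos: [0.8682, 0.1271, 0.5827]
eef_rot: [0.107, -0.015, 0.994, -0.006]
wrist_force: [-1.0, -0.0, 0.6]
opening: 1.0
[ 0.0127  0.8631  0.2977 -0.0124  1.7672 -1.5928] [[-0.977 -0.029  0.212]
 [-0.032  0.999 -0.009]
 [-0.212 -0.016 -0.977]]
```

```bash
python3 -m handwheel '[{"offset":[-0.3,0.05,-0.15],"spin":0,"grip":1}]' >/dev/null
python3 -m handwheel '[{"offset":[-0.3,0.05,-0.1],"spin":0,"grip":1}]' >/dev/null
python3 -m handwheel '[{"offset":[-0.3,0.05,-0.1],"spin":0,"grip":1}]'; python3 -c "
from h import *
o=ctrl.get_obs();print(o['q'].round(4),Rt()[0].round(3))"
python3 -m handwheel '[{"offset":[-0.3,0.05,-0.05],"spin":0,"grip":1}]' >/dev/null
python3 -m handwheel '[{"offset":[-0.3,0.05,-0.05],"spin":0,"grip":1}]'; python3 -c "
from h import *
o=ctrl.get_obs();print(o['q'].round(4),Rt()[0].round(3))"
```

```text
time_s: 13.02
eef_pos: [0.8694, 0.1397, 0.6148]
eef_rot: [0.166, -0.017, 0.986, 0.002]
wrist_force: [-0.2, -0.2, 0.1]
opening: 1.002
[ 2.4900e-02  8.3020e-01  2.9790e-01  1.4000e-03  1.6796e+00 -1.5807e+00] [[-0.944 -0.035  0.328]
 [-0.034  0.999  0.01 ]
 [-0.328 -0.002 -0.945]]
time_s: 13.28
eef_pos: [0.8773, 0.147, 0.6229]
eef_rot: [0.206, -0.018, 0.978, 0.008]
wrist_force: [0.0, -1.1, -0.3]
opening: 1.001
[ 0.0316  0.8254  0.2981  0.0096  1.6031 -1.5742] [[-0.915 -0.039  0.403]
 [-0.033  0.999  0.022]
 [-0.403  0.007 -0.915]]
```

```bash
python3 -m handwheel '[{"offset":[-0.3,0.0,-0.02],"spin":0,"grip":1}]' >/dev/null
python3 -m handwheel '[{"offset":[-0.3,0.0,0],"spin":0,"grip":1}]' >/dev/null
python3 -m handwheel '[{"offset":[0,0,0],"spin":0,"grip":1}]'; python3 -c "
from h import *
o=ctrl.get_obs();R=Rt()[0];print(o['q'].round(4),R.round(3),np.degrees(np.arccos(-R[2,2])))
s=snap('scene','s4');t=snap('top','t4')
for n in ['jar_mid','jar_lid']:
  for p in(s,t): print(n,[(np.round(l['uv'],1),round(l['confidence'],2)) for l in landmark_of(p,n)[:2]])
cv2.imwrite('pics/t4c.png',cv2.resize(t['color'][150:290,330:470,::-1],None,fx=4,fy=4,interpolation=2))
J=lab(0,0,.088);Lid=lab(.048*.866,0,.088+.024);F=lab(-.048*.866,0,.088-.024)
print([proj(p,x).round(1).tolist() for p in (s,t) for x in (J,Lid,F)])
"
```

```text
time_s: 13.65
eef_pos: [0.891, 0.1341, 0.6263]
eef_rot: [0.245, -0.018, 0.969, 0.012]
wrist_force: [0.5, -0.1, 0.3]
opening: 0.999
[ 0.014   0.8274  0.2983  0.0266  1.5214 -1.5894] [[-0.88  -0.042  0.474]
 [-0.03   0.999  0.033]
 [-0.475  0.015 -0.88 ]] 28.37100099297075
jar_mid [(array([250.1, 246.8]), 0.53), (array([451. , 197.3]), 0.35)]
jar_mid [(array([389.5, 232.1]), 0.77)]
jar_lid [(array([247.1, 257.6]), 0.74), (array([401.1, 259.4]), 0.67)]
jar_lid [(array([396.2, 217.4]), 0.55)]
[[248.2, 248.9], [247.3, 257.3], [249.0, 240.9], [391.6, 233.5], [391.9, 216.7], [391.3, 249.8]]
```

View pics/t4c.png

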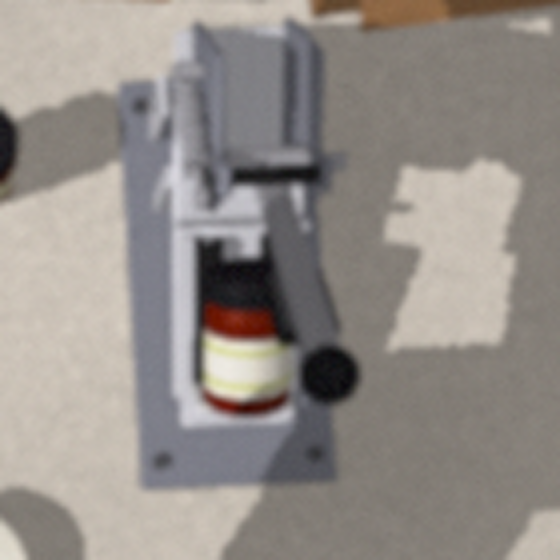

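View pics/s4.png

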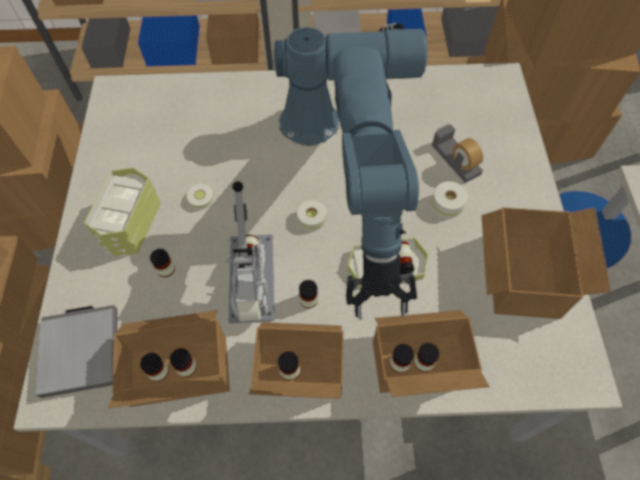

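```bash
cat >> h.py <<'E'
def seat(x,y,z):
    c,s=np.cos(np.pi/6),.5
    return lab(x*c-z*s,y,.088+x*s+z*c)
E
python3 -c "
from h import *
R,p=Rt();P=seat(-.008,0,.004)
yd=(-np.sin(LT),np.cos(LT))
A=P-R[:,2]*.25
go([A+[-.06,.33,.1],A+[-.06,.1,0],A,P-R[:,2]*.1,P],yd)
print(P,[ (p+0).round(3)])"
```

```text
t 13.95 grasp now [0.9639 0.1402 0.4903] y [-0.043  0.999  0.015] z [ 0.473  0.034 -0.88 ]
spin 0.2
off [ 0.5406  0.0037 -0.1972]
off [ 0.5951 -0.2276 -0.117 ]
off [ 0.5453 -0.33   -0.0919]
off [ 0.5453 -0.33    0.0581]
off [ 0.5453 -0.33    0.1581]
[ 0.5730762  -0.20078044  0.0874641 ] [array([0.891, 0.135, 0.626])]
```

```bash
python3 -m handwheel '[{"offset":[0.055,0,-0.02],"spin":0,"grip":1},{"offset":[0.11,0,-0.04],"spin":0,"grip":1},{"offset":[0.165,0,-0.06],"spin":0,"grip":1},{"offset":[0.22,0,-0.08],"spin":0,"grip":1},{"offset":[0.275,0,-0.1],"spin":0,"grip":1},{"offset":[0.33,0,-0.12],"spin":0,"grip":1},{"offset":[0.385,0,-0.14],"spin":0,"grip":1},{"offset":[0.44,-0.01,-0.16],"spin":0,"grip":1},{"offset":[0.495,-0.03,-0.17],"spin":0,"grip":1},{"offset":[0.54,-0.06,-0.17],"spin":0,"grip":1},{"offset":[0.57,-0.11,-0.16],"spin":0,"grip":1},{"offset":[0.59,-0.165,-0.14],"spin":0,"grip":1},{"offset":[0.595,-0.22,-0.117],"spin":0,"grip":1},{"offset":[0.595,-0.22,-0.117],"spin":0,"grip":1},{"offset":[0.595,-0.22,-0.117],"spin":0,"grip":1},{"offset":[0.595,-0.22,-0.117],"spin":0,"grip":1}]'; python3 -c "
from h import *
R,p=Rt();P=seat(-.008,0,.004)
yd=(-np.sin(LT),np.cos(LT))
A=P-R[:,2]*.25
go([A,P-R[:,2]*.1,P],yd);print(ctrl.get_obs()['q'])"
```

```text
time_s: 15.95
eef_pos: [0.3214, -0.106, 0.4445]
eef_rot: [0.245, -0.02, 0.969, 0.012]
wrist_force: [0.5, 0.2, 0.7]
opening: 1.0
t 15.95 grasp now [ 0.3949 -0.1008  0.3085] y [-0.045  0.999  0.014] z [ 0.475  0.034 -0.88 ]
spin 0.3
off [-0.0483 -0.111   0.0256]
off [-0.0483 -0.111   0.1756]
off [-0.0483 -0.111   0.2756]
[-0.85543762 -0.6477988   2.22793433  0.40912863  1.2723194  -2.53193082]
```

```bash
python3 -m handwheel '[{"offset":[-0.02,-0.05,0.01],"spin":0,"grip":1},{"offset":[-0.048,-0.105,0.02],"spin":0,"grip":1},{"offset":[-0.0483,-0.111,0.07],"spin":0,"grip":1},{"offset":[-0.0483,-0.111,0.12],"spin":0,"grip":1},{"offset":[-0.0483,-0.111,0.175],"spin":0,"grip":1},{"offset":[-0.0483,-0.111,0.175],"spin":0,"grip":1},{"offset":[-0.0483,-0.111,0.175],"spin":0,"grip":1}]'; python3 -c "
from h import *
R,p=Rt();P=seat(-.008,0,.004)
yd=(-np.sin(LT),np.cos(LT))
go([P],yd)
s=snap('scene','s5');t=snap('top','t5')
cv2.imwrite('pics/s5c.png',cv2.resize(s['color'][150:330,160:340,::-1],None,fx=3.3,fy=3.3,interpolation=2))
cv2.imwrite('pics/t5c.png',cv2.resize(t['color'][150:290,330:470,::-1],None,fx=4,fy=4,interpolation=2))
"
```

```text
time_s: 16.82
eef_pos: [0.4521, -0.2099, 0.3125]
eef_rot: [0.245, -0.02, 0.969, 0.012]
wrist_force: [-0.2, -0.1, 0.4]
opening: 0.998
t 16.825 grasp now [ 0.5255 -0.2047  0.1764] y [-0.045  0.999  0.014] z [ 0.475  0.034 -0.879]
spin 0.3
off [0.0004 0.0005 0.1009]
```

View pics/s5c.png

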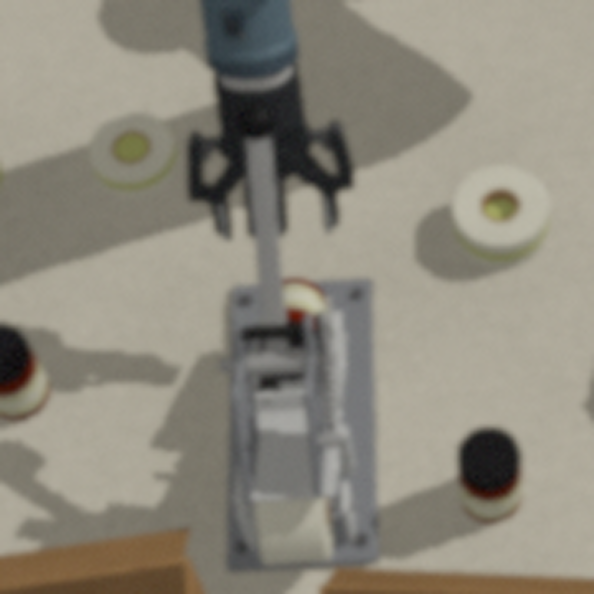

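View pics/t5c.png

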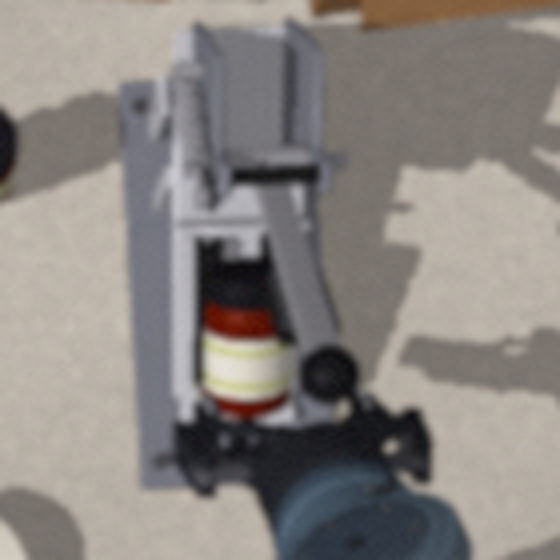

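```bash
python3 -m handwheel '[{"offset":[0,0,0.03],"spin":0,"grip":1},{"offset":[0,0,0.06],"spin":0,"grip":1},{"offset":[0,0,0.085],"spin":0,"grip":1},{"offset":[0,0,0.1],"spin":0,"grip":1},{"offset":[0,0,0.1],"spin":0,"grip":1},{"offset":[0,0,0.1],"spin":0,"grip":1}]'; python3 -c "
from h import *
go([seat(-.008,0,.004)])
s=snap('scene','s6')
cv2.imwrite('pics/s6c.png',cv2.resize(s['color'][150:330,160:340,::-1],None,fx=3.3,fy=3.3,interpolation=2))
t=snap('top','t6')
cv2.imwrite('pics/t6c.png',cv2.resize(t['color'][150:290,330:470,::-1],None,fx=4,fy=4,interpolation=2))
"
```

```text
time_s: 17.68
eef_pos: [0.4989, -0.2079, 0.2249]
eef_rot: [0.246, -0.019, 0.969, 0.011]
wrist_force: [0.2, -0.2, -0.4]
opening: 1.004
t 17.675 grasp now [ 0.5725 -0.203   0.0889] y [-0.042  0.999  0.013] z [ 0.476  0.031 -0.879]
off [0.0001 0.0022 0.0016]
```

View pics/s6c.png

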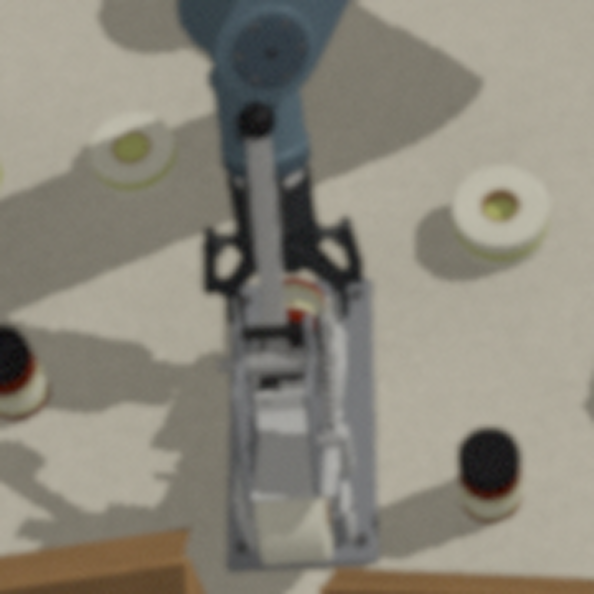

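View pics/t6c.png

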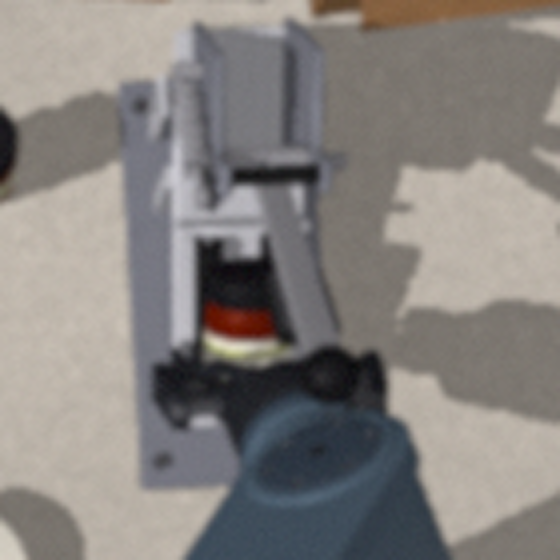

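```bash
python3 -m handwheel '[{"offset":[0,0.002,0.001],"spin":0,"grip":1},{"offset":[0,0.002,0.001],"spin":0,"grip":0},{"offset":[0,0.002,0.001],"spin":0,"grip":0},{"offset":[0,0.002,0.001],"spin":0,"grip":0},{"offset":[0,0.002,0.001],"spin":0,"grip":0},{"offset":[0,0.002,0.001],"spin":0,"grip":0},{"offset":[0,0.002,0.001],"spin":0,"grip":0}]'; python3 -c "
from h import *
go([seat(-.008,0,.004)]);print(ctrl.get_obs()['wrist_force'],ctrl.get_obs()['opening'])"
```

```text
time_s: 18.65
eef_pos: [0.4988, -0.2056, 0.2226]
eef_rot: [0.245, -0.019, 0.969, 0.012]
wrist_force: [-8.8, -0.4, 7.6]
opening: 0.66
t 18.65 grasp now [ 0.5721 -0.2005  0.0864] y [-0.042  0.999  0.015] z [ 0.474  0.033 -0.88 ]
off [-0.0014 -0.0003 -0.0005]
[-8.78770262 -0.40774113  7.60419325] 0.6601712364113164
```

```bash
python3 -m handwheel '[{"offset":[0,0,-0.015],"spin":0,"grip":0},{"offset":[0,0,-0.035],"spin":0,"grip":0},{"offset":[0.003,0,-0.06],"spin":0,"grip":0},{"offset":[0.01,0,-0.09],"spin":0,"grip":0},{"offset":[0.025,0,-0.12],"spin":0,"grip":0},{"offset":[0.04,0,-0.15],"spin":0,"grip":0},{"offset":[0.06,0,-0.18],"spin":0,"grip":0},{"offset":[0.06,0,-0.18],"spin":0,"grip":0},{"offset":[0.06,0,-0.18],"spin":0,"grip":0}]'; python3 -c "
from h import *
go([]);print(ctrl.get_obs()['wrist_force'],ctrl.get_obs()['q'].round(3))
s=snap('scene','s7')
cv2.imwrite('pics/s7c.png',cv2.resize(s['color'][100:330,160:390,::-1],None,fx=2.6,fy=2.6,interpolation=2))
t=snap('top','t7')
cv2.imwrite('pics/t7c.png',cv2.resize(t['color'][150:330,300:480,::-1],None,fx=3.3,fy=3.3,interpolation=2))
"
```

```text
time_s: 19.77
eef_pos: [0.361, -0.2131, 0.3516]
eef_rot: [0.244, -0.018, 0.969, 0.013]
wrist_force: [-0.5, -0.1, -2.1]
opening: 0.659
t 19.775 grasp now [ 0.4343 -0.2079  0.2155] y [-0.042  0.999  0.015] z [ 0.473  0.033 -0.88 ]
[-0.50335493 -0.08481715 -2.0835516 ] [-0.97  -0.249  2.174  0.504  1.012 -2.806]
```

View pics/s7c.png

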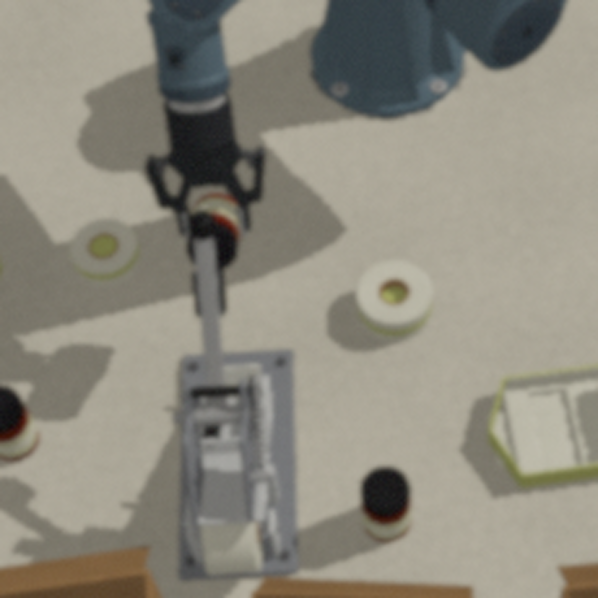

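View pics/t7c.png

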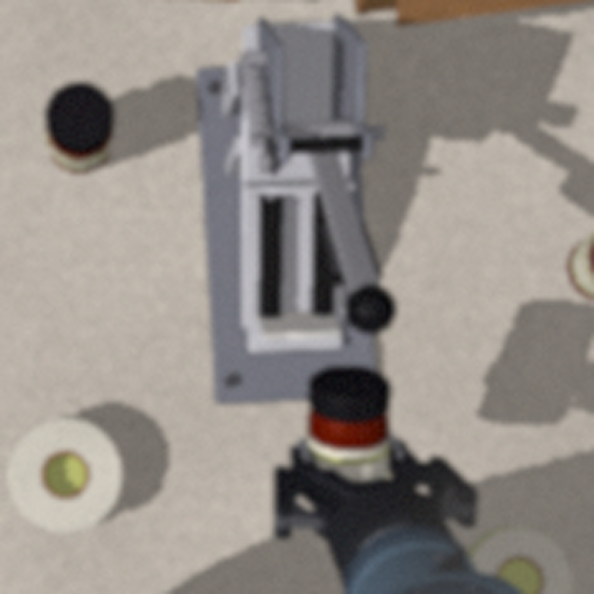

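```bash
python3 -c "
from h import *
R,p=Rt()
for a in [(.36,-.1,.42),(.34,.02,.42),(.30,.125,.42)]: print((R.T@(np.array(a)-p)).round(3))
print('radial in', (R.T@np.array([-1,0,0])).round(2))"
```

```text
[-0.035  0.114 -0.057]
[-0.021  0.235 -0.062]
[ 0.011  0.341 -0.078]
radial in [ 0.88  0.04 -0.47]
```

```bash
python3 -m handwheel '[{"offset":[-0.015,0.04,-0.03],"spin":0,"grip":0},{"offset":[-0.035,0.09,-0.057],"spin":0,"grip":0},{"offset":[-0.03,0.145,-0.06],"spin":0,"grip":0},{"offset":[-0.025,0.2,-0.06],"spin":0,"grip":0},{"offset":[-0.015,0.25,-0.065],"spin":0,"grip":0},{"offset":[0,0.3,-0.07],"spin":0,"grip":0},{"offset":[0.011,0.341,-0.078],"spin":0,"grip":0},{"offset":[0.011,0.341,-0.078],"spin":0,"grip":0},{"offset":[0.011,0.341,-0.078],"spin":0,"grip":0}]'; python3 -c "
from h import *
R,p=Rt();print(ctrl.get_obs()['q'].round(3),R[:,2].round(3))"
```

```text
time_s: 21.0
eef_pos: [0.3, 0.125, 0.4201]
eef_rot: [0.244, -0.02, 0.97, 0.013]
wrist_force: [0.0, -0.0, -2.8]
opening: 0.656
[ 0.009 -0.69   2.295  0.035  1.044 -1.612] [ 0.472  0.035 -0.881]
```

```bash
python3 -m handwheel '[{"offset":[0.05,0.0,-0.028],"spin":0,"grip":0},{"offset":[0.1,0.0,-0.056],"spin":0,"grip":0}]'; python3 -c "
from h import *
R,p=Rt();print(ctrl.get_obs()['q'].round(3),R[:,2].round(3))"
python3 -m handwheel '[{"offset":[0.2,0.0,-0.1],"spin":0,"grip":0}]'; python3 -c "
from h import *
R,p=Rt();print(ctrl.get_obs()['q'].round(3),R[:,2].round(3))"
```

```text
time_s: 21.25
eef_pos: [0.2185, 0.1501, 0.4196]
eef_rot: [0.231, -0.009, 0.973, -0.001]
wrist_force: [0.7, 0.5, -1.8]
opening: 0.655
[ 0.193 -0.892  2.373 -0.091  1.203 -1.384] [ 0.45   0.001 -0.893]
time_s: 21.38
eef_pos: [0.1791, 0.1788, 0.4198]
eef_rot: [0.228, -0.009, 0.974, -0.01]
wrist_force: [-0.0, 1.6, -2.6]
opening: 0.656
[ 0.425 -0.892  2.372 -0.209  1.251 -1.14 ] [ 0.444 -0.016 -0.896]
```

```bash
cat > kin.py <<'E'
import numpy as np
from scipy.optimize import least_squares
D=[([1.0307,.1816,1.608,0,1.3538],(.1883,.5431,.4038)),
([-.613,.146,1.772,0,1.221],(.492,-.2024,.3457)),
([-.713,-.158,1.631,0,1.668],(.4159,-.206,.5664)),
([-.3307,.8887,.2977,.0059,1.9105],(.8478,-.1656,.558)),
([-.2763,.9553,.2979,.014,1.7617],(.8905,-.128,.5015)),
([.0249,.8302,.2979,.0014,1.6796],(.8694,.1397,.6148)),
([.0316,.8254,.2981,.0096,1.6031],(.8773,.147,.6229)),
([.014,.8274,.2983,.0266,1.5214],(.891,.1341,.6263)),
([.009,-.69,2.295,.035,1.044],(.3,.125,.4201))]
def pl(q,P):
    a,d1,L2,L3,e,d6=P
    A=q[1];B=q[1]+q[2];C=B+q[4]
    r=a+L2*np.sin(A)+L3*np.sin(B)+e*np.cos(B)+d6*np.sin(C)
    z=d1+L2*np.cos(A)+L3*np.cos(B)-e*np.sin(B)+d6*np.cos(C)
    return r,z
def f(P):
    o=[]
    for q,p in D:
        c,s=np.cos(q[0]),np.sin(q[0]); rp=c*p[0]+s*p[1]
        r,z=pl(q,P);o+=[r-rp,z-p[2]]
    return o
if __name__=='__main__':
    for q,p in D: print(round(-np.sin(q[0])*p[0]+np.cos(q[0])*p[1],4))
    q=least_squares(f,[0,.3,.4,.4,0,.1]);print(q.x.round(4),np.abs(q.fun).max())
E
python3 kin.py
```

```text
0.1178
0.1175
0.1162
0.1187
0.1198
0.118
0.1192
0.1216
0.1223
[-0.002   0.312   0.4399  0.5155  0.0826  0.1484] 0.0006874117585706774
```

```bash
cat > fk.py <<'E'
import numpy as np
from scipy.optimize import least_squares
from scipy.spatial.transform import Rotation as Ro
a,d1,L2,L3,e,d6=-0.002,.312,.4399,.5155,.0826,.1484
lo=np.array([-2.99,-.89,.3,-1.14,0,-3.12]);hi=np.array([2.99,2.07,2.58,4.28,2.63,3.12])
def fk(q,off=0,yo=.119):
    R=Ro.from_euler('z',q[0]);p=R.apply([a,yo,d1])
    R=R*Ro.from_euler('y',q[1]);p=p+R.apply([0,0,L2])
    R=R*Ro.from_euler('y',q[2]);p=p+R.apply([e,0,L3])
    R=R*Ro.from_euler('z',q[3]);R=R*Ro.from_euler('y',q[4]);p=p+R.apply([0,0,d6])
    R=R*Ro.from_euler('z',q[5]+off)
    return p,R
OFF=None
def solve(q0,p,R,off,w=.44,tol=None):
    def f(q):
        pp,RR=fk(q,off);return np.r_[pp-p,w*(RR*R.inv()).as_rotvec()]
    s=least_squares(f,np.clip(q0,lo+1e-6,hi-1e-6),bounds=(lo,hi),xtol=1e-12,ftol=1e-12);return s.x,s.fun
E
python3 - <<'E'
from fk import *
q=np.array([.425,-.892,2.372,-.209,1.251,-1.14]);
for off in (0,np.pi/2,np.pi,-np.pi/2):
  p,R=fk(q,off);print(off,p.round(3),R.as_matrix().round(3).tolist())
import h
o=h.ctrl.get_obs();print(o['q'],h.Rt())
E
```

```text
0 [0.177 0.179 0.42 ] [[0.013, -0.896, 0.443], [-1.0, -0.022, -0.016], [0.024, -0.443, -0.896]]
1.5707963267948966 [0.177 0.179 0.42 ] [[-0.896, -0.013, 0.443], [-0.022, 1.0, -0.016], [-0.443, -0.024, -0.896]]
3.141592653589793 [0.177 0.179 0.42 ] [[-0.013, 0.896, 0.443], [1.0, 0.022, -0.016], [-0.024, 0.443, -0.896]]
-1.5707963267948966 [0.177 0.179 0.42 ] [[0.896, 0.013, 0.443], [0.022, -1.0, -0.016], [0.443, 0.024, -0.896]]
[ 0.42459009 -0.89246396  2.37195398 -0.20917184  1.25101725 -1.14037927] (array([[-0.89612681, -0.01299211,  0.44360787],
       [-0.0223048 ,  0.99962665, -0.01578122],
       [-0.44323722, -0.02403656, -0.89608204]]), array([0.17908846, 0.17876672, 0.41975657]))
```

```bash
cat > sim.py <<'E'
from fk import *
off=np.pi/2
q=np.array([.0216,.8813,.2977,-.0194,1.7923,-1.5867])
lo[2]=.2977;lo[1]=-.892
# calibrate: push tool(-.3,0,-.15) one row
p,R=fk(q,off);d=R.apply([-.3,0,-.15]);d*=.0625/np.linalg.norm(d)
for w in (.1,.2,.3,.44,.6):
    x,_=solve(q,p+d,R,off,w);P2,R2=fk(x,off);print(w,x.round(3),R2.as_matrix()[:,2].round(3),P2.round(3))
E
python3 sim.py
```

```text
0.1 [ 0.014  0.863  0.298  0.019  1.527 -1.59 ] [ 0.438  0.025 -0.899] [0.901 0.135 0.595]
0.2 [ 1.400e-02  8.640e-01  2.980e-01  1.000e-03  1.664e+00 -1.591e+00] [ 0.31   0.005 -0.951] [0.883 0.132 0.586]
0.3 [ 0.014  0.866  0.298 -0.008  1.728 -1.592] [ 0.247 -0.004 -0.969] [0.874 0.13  0.581]
0.44 [ 0.014  0.867  0.298 -0.013  1.765 -1.593] [ 0.21  -0.009 -0.978] [0.869 0.13  0.579]
0.6 [ 0.014  0.868  0.298 -0.015  1.783 -1.593] [ 0.192 -0.012 -0.981] [0.867 0.129 0.578]
```

```bash
cat > sim2.py <<'E'
from fk import *
off=np.pi/2; lo[1]=-.892;lo[2]=.2977
q0=np.array([.425,-.892,2.372,-.209,1.251,-1.14])
p0,R0=fk(q0,off)
res=[]
for x in (.15,.25,.35,.45):
  for y in (-.3,-.15,0,.15,.3):
    for z in (.15,.25,.35,.45,.55,.65,.75):
      qq,f=solve(np.array([np.arctan2(y,x)-.3,-.5,2.,0,1.2,-1.5]),np.array([x,y,z]),R0,off)
      p,R=fk(qq,off)
      if np.linalg.norm(p-[x,y,z])>.05: continue
      for d in ((-1,0,0),(-.7,0,.7),(-.7,0,-.7),(0,0,-1),(0,0,1),(-.7,.7,0),(-.7,-.7,0)):
        d=np.array(d)/np.linalg.norm(d)
        t=qq;pp,RR=p,R
        for k in range(3):
            t,f=solve(t,pp+d*.0625,RR,off);pp,RR=fk(t,off)
        M=RR.as_matrix()[:,2]
        res.append((M[0],M[1],(x,y,z),d.round(1).tolist(),t.round(2).tolist(),pp.round(2).tolist()))
res.sort(key=lambda r:r[0])
for r in res[:14]: print(r)
E
python3 sim2.py
```

```text
(np.float64(0.15970479847582109), np.float64(-0.01772901890276107), (0.25, -0.3, 0.15), [-0.7, 0.0, -0.7], [-1.36, 0.36, 2.31, 0.36, 0.45, -3.12], [0.2, -0.29, 0.08])
(np.float64(0.19544425638970278), np.float64(-0.025061992329783775), (0.25, -0.3, 0.15), [-1.0, 0.0, 0.0], [-1.53, -0.13, 2.4, 0.26, 0.85, -3.12], [0.16, -0.28, 0.21])
(np.float64(0.20406620065801842), np.float64(-0.02644948533083701), (0.25, -0.15, 0.15), [-0.7, 0.0, -0.7], [-1.15, 0.13, 2.58, 0.51, 0.37, -3.12], [0.22, -0.13, 0.1])
(np.float64(0.21949077790278282), np.float64(-0.019351580573528072), (0.25, -0.3, 0.15), [0.0, 0.0, -1.0], [-1.09, 0.63, 2.1, 0.59, 0.34, -3.12], [0.32, -0.29, 0.02])
(np.float64(0.2229847320733163), np.float64(-0.01863648054077684), (0.35, -0.3, 0.15), [-0.7, 0.0, -0.7], [-1.19, 0.45, 2.2, 0.49, 0.44, -3.12], [0.28, -0.29, 0.07])
(np.float64(0.22868217524728865), np.float64(-0.02201984178521719), (0.25, -0.3, 0.15), [-0.7, -0.7, 0.0], [-1.48, 0.22, 2.06, 0.31, 0.84, -3.12], [0.19, -0.42, 0.2])
(np.float64(0.2293056409133468), np.float64(-0.03428447410019789), (0.25, -0.15, 0.15), [0.0, 0.0
[... 535 characters left out ...]
2, -3.12], [0.27, -0.13, 0.09])
(np.float64(0.2536255023447218), np.float64(-0.030394038827448833), (0.25, 0, 0.15), [0.0, 0.0, -1.0], [-0.35, 0.51, 2.36, 1.21, 0.06, -3.12], [0.33, 0.01, 0.03])
(np.float64(0.2610922852856979), np.float64(-0.04276792937579986), (0.25, -0.15, 0.15), [-0.7, -0.7, 0.0], [-1.43, -0.21, 2.45, 0.34, 0.84, -3.12], [0.19, -0.25, 0.21])
(np.float64(0.26231910350747895), np.float64(0.007001274102534816), (0.25, -0.15, 0.15), [-1.0, 0.0, 0.0], [-1.42, -0.39, 2.58, 0.33, 0.95, -3.12], [0.19, -0.18, 0.21])
(np.float64(0.27164574692035987), np.float64(-0.025614924500094595), (0.35, -0.3, 0.15), [-1.0, 0.0, 0.0], [-1.37, -0.0, 2.34, 0.39, 0.77, -3.12], [0.22, -0.29, 0.19])
```

```bash
cat > sim3.py <<'E'
from fk import *
import sys
off=np.pi/2; lo[1]=-.892;lo[2]=.2977
rng=np.random.default_rng(int(sys.argv[1]))
q0=np.array([.425,-.892,2.372,-.209,1.251,-1.14])
p0,R0=fk(q0,off)
az=np.radians(2)
def dirs():
    D=[]
    for el in (-60,-30,0,30,60):
        for a in (120,150,180,210,240):
            e,b=np.radians(el),np.radians(a)+0;D.append([np.cos(e)*np.cos(b),np.cos(e)*np.sin(b),np.sin(e)])
    return np.array(D)
DD=dirs()
best=[]
for trial in range(40):
    P=np.array([rng.uniform(.15,.4),rng.uniform(-.25,.3),rng.uniform(.28,.75)])
    sp=rng.uniform(-90,90)
    R1=R0*Ro.from_euler('z',sp,degrees=True)
    q,f=solve(np.array([np.arctan2(P[1],P[0])-.3,-.5,2.,0,1.2,-1.1+np.radians(sp)]),P,R1,off)
    if np.linalg.norm(f)>.004: continue
    hist=[]
    for k in range(4):
        p,R=fk(q,off);c=[]
        for d in DD:
            t,f=solve(q,p+d*.0625,R,off);pp,RR=fk(t,off);m=RR.as_matrix()[:,2];c.append((np.hypot(m[0],m[1]),t,pp,m))
        i=min(range(len(c)),key=lambda j:c[j][0]);q=c[i][1];hist.append((round(c[i][0],3),DD[i].round(2).tolist()))
    best.append((hist[-1][0],P.round(2).tolist(),round(sp),q.round(2).tolist(),c[i][2].round(2).tolist(),c[i][3].round(2).tolist(),hist))
best.sort(key=lambda r:r[0])
for b in best[:4]: print(*b)
E
for i in 1 2 3 4; do python3 sim3.py $i > o$i & done; wait; cat o?
```

```text
0.347 [0.34, -0.1, 0.51] 87 [-0.85, -0.89, 2.16, 0.28, 1.65, -0.88] [0.25, -0.05, 0.52] [0.35, 0.02, -0.94] [(np.float64(0.443), [-1.0, 0.0, 0.0]), (np.float64(0.419), [-0.87, 0.5, 0.0]), (np.float64(0.383), [-0.87, 0.5, 0.0]), (np.float64(0.347), [-0.87, 0.5, 0.0])]
0.347 [0.31, -0.01, 0.69] 24 [-0.8, -0.89, 2.0, 0.25, 1.77, -1.89] [0.24, -0.03, 0.61] [0.35, -0.01, -0.94] [(np.float64(0.443), [-0.5, 0.0, -0.87]), (np.float64(0.423), [-1.0, 0.0, 0.0]), (np.float64(0.385), [-0.87, 0.0, -0.5]), (np.float64(0.347), [-0.87, 0.0, -0.5])]
0.347 [0.21, 0.17, 0.61] -67 [-0.2, -0.89, 1.96, -0.02, 1.72, -2.94] [0.22, 0.07, 0.63] [0.34, -0.09, -0.94] [(np.float64(0.431), [-0.5, -0.87, 0.0]), (np.float64(0.405), [-0.5, -0.87, 0.0]), (np.float64(0.377), [-0.5, -0.87, 0.0]), (np.float64(0.347), [-0.75, -0.43, -0.5])]
0.36 [0.23, 0.18, 0.42] -8 [-0.07, -0.89, 2.38, -0.08, 1.3, -1.78] [0.24, 0.09, 0.41] [0.35, -0.1, -0.93] [(np.float64(0.435), [-0.5, -0.87, 0.0]), (np.float64(0.411), [-0.5, -0.87, 0.0]), (np.float64(0.386), [-0.5, -0.87, 0.0]), (np.float64(0.36), [-0.87, -0.5, 0.0])]
0.302 [0.24, 0.
[... 2555 characters left out ...]
64(0.413), [-0.75, -0.43, -0.5]), (np.float64(0.377), [-0.75, -0.43, -0.5]), (np.float64(0.339), [-0.87, 0.0, -0.5]), (np.float64(0.301), [-0.87, 0.0, -0.5])]
0.311 [0.24, -0.06, 0.74] -13 [-0.92, -0.89, 1.85, 0.27, 1.98, -2.6] [0.22, -0.03, 0.68] [0.31, 0.0, -0.95] [(np.float64(0.426), [-0.75, 0.43, -0.5]), (np.float64(0.39), [-0.75, 0.43, -0.5]), (np.float64(0.351), [-0.87, 0.0, -0.5]), (np.float64(0.311), [-0.87, 0.0, -0.5])]
0.312 [0.24, -0.13, 0.53] 25 [-0.99, -0.89, 2.09, 0.3, 1.8, -2.06] [0.24, -0.07, 0.56] [0.31, 0.05, -0.95] [(np.float64(0.415), [-0.5, 0.87, 0.0]), (np.float64(0.381), [-0.87, 0.5, 0.0]), (np.float64(0.346), [-0.87, 0.5, 0.0]), (np.float64(0.312), [-0.87, 0.5, 0.0])]
```

```bash
python3 -c "
from h import *
R,p=Rt()
for a in [(.25,.1,.5),(.27,.02,.55)]: print((R.T@(np.array(a)-p)).round(3))
print('-x', (R.T@np.array([-1,0,0])).round(2))"
```

```text
[-0.097 -0.082 -0.039]
[-0.136 -0.163 -0.074]
-x [ 0.9   0.01 -0.44]
```

```bash
python3 -m handwheel '[{"offset":[-0.04,-0.03,-0.015],"spin":0,"grip":0},{"offset":[-0.08,-0.065,-0.03],"spin":0,"grip":0},{"offset":[-0.11,-0.11,-0.05],"spin":0,"grip":0},{"offset":[-0.136,-0.163,-0.074],"spin":0,"grip":0},{"offset":[-0.136,-0.163,-0.074],"spin":0,"grip":0}]'
python3 -m handwheel '[{"offset":[0.18,0.0,-0.088],"spin":0,"grip":0}]' >/dev/null
python3 -m handwheel '[{"offset":[0.18,0.0,-0.088],"spin":0,"grip":0}]'; python3 -c "
from h import *
R,p=Rt();print(ctrl.get_obs()['q'].round(3),R[:,2].round(3),R[:,1].round(3),(R.T@np.array([-1,0,0])).round(2))"
```

```text
time_s: 22.0
eef_pos: [0.2723, 0.0173, 0.5522]
eef_rot: [0.229, -0.008, 0.973, -0.011]
wrist_force: [0.0, -0.2, -3.5]
opening: 0.657
time_s: 22.25
eef_pos: [0.2531, 0.0372, 0.575]
eef_rot: [0.188, -0.008, 0.982, -0.016]
wrist_force: [-0.6, 0.3, -2.9]
opening: 0.657
[-0.412 -0.892  2.063  0.122  1.61  -1.972] [ 0.369 -0.029 -0.929] [-0.01   0.999 -0.035] [ 0.93  0.01 -0.37]
```

```bash
python3 -m handwheel '[{"offset":[0.0,-0.06,0],"spin":0,"grip":0},{"offset":[0.18,-0.08,-0.08],"spin":0,"grip":0}]' >/dev/null
python3 -m handwheel '[{"offset":[0.18,0.0,-0.06],"spin":0,"grip":0}]' >/dev/null
python3 -m handwheel '[{"offset":[0.18,0.0,-0.06],"spin":0,"grip":0}]'; python3 -c "
from h import *
R,p=Rt();print(ctrl.get_obs()['q'].round(3),R[:,2].round(3),R[:,1].round(3),(R.T@np.array([-1,0,0])).round(2))"
```

```text
time_s: 22.75
eef_pos: [0.2239, -0.0464, 0.6204]
eef_rot: [0.131, -0.011, 0.991, -0.006]
wrist_force: [0.1, 0.1, -2.9]
opening: 0.657
[-0.9   -0.892  1.961  0.21   1.894 -2.409] [ 0.259 -0.009 -0.966] [-0.021  1.    -0.014] [ 0.97  0.02 -0.26]
```

```bash
python3 -m handwheel '[{"offset":[0.18,0.0,-0.04],"spin":0,"grip":0}]' >/dev/null
python3 -m handwheel '[{"offset":[0.18,0.02,-0.03],"spin":0,"grip":0}]' >/dev/null
python3 -m handwheel '[{"offset":[0.18,0.02,-0.03],"spin":0,"grip":0}]'; python3 -c "
from h import *
R,p=Rt();print(ctrl.get_obs()['q'].round(3),R[:,2].round(3),R[:,1].round(3),(R.T@np.array([-1,0,0])).round(2))
s=snap('scene','s8')
cv2.imwrite('pics/s8c.png',cv2.resize(s['color'][20:250,200:430,::-1],None,fx=2.6,fy=2.6,interpolation=2))"
```

```text
time_s: 23.12
eef_pos: [0.1645, -0.1057, 0.6561]
eef_rot: [0.083, -0.015, 0.996, 0.019]
wrist_force: [-0.8, -0.7, -2.4]
opening: 0.661
[-1.387 -0.893  1.882  0.203  2.154 -2.876] [ 0.164  0.041 -0.986] [-0.033  0.999  0.036] [ 0.99  0.03 -0.16]
```

View pics/s8c.png

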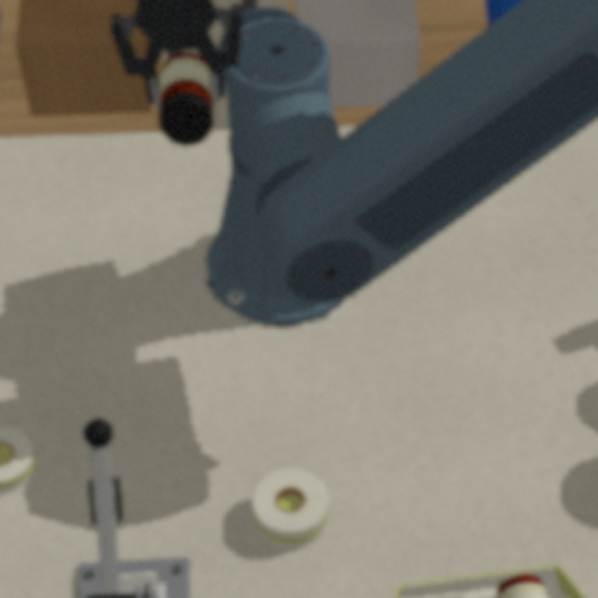

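```bash
python3 -c "
from h import *
R,p=Rt()
for a in [(.27,-.0,.6),(.27,.08,.6)]: print((R.T@(np.array(a)-p)).round(3))"
```

```text
[-0.099  0.105  0.078]
[-0.1    0.185  0.081]
```

```bash
python3 -m handwheel '[{"offset":[-0.05,0.03,0.03],"spin":0,"grip":0},{"offset":[-0.09,0.07,0.06],"spin":0,"grip":0},{"offset":[-0.1,0.125,0.08],"spin":0,"grip":0},{"offset":[-0.1,0.185,0.08],"spin":0,"grip":0},{"offset":[-0.1,0.185,0.08],"spin":0,"grip":0}]' 
python3 -m handwheel '[{"offset":[0.18,0.0,-0.03],"spin":0,"grip":0}]' >/dev/null
python3 -m handwheel '[{"offset":[0.18,-0.06,-0.03],"spin":0,"grip":0}]'; python3 -c "
from h import *
R,p=Rt();print(ctrl.get_obs()['q'].round(3),R[:,2].round(3),R[:,1].round(3),(R.T@np.array([-1,0,0])).round(2))"
```

```text
time_s: 23.8
eef_pos: [0.2685, 0.0649, 0.6028]
eef_rot: [0.082, -0.013, 0.996, 0.019]
wrist_force: [0.8, -0.3, -2.2]
opening: 0.659
time_s: 24.05
eef_pos: [0.201, 0.0574, 0.6165]
eef_rot: [0.059, -0.019, 0.998, 0.015]
wrist_force: [0.2, -0.8, -2.4]
opening: 0.658
[-0.384 -0.893  1.962  0.08   1.975 -1.957] [ 0.116  0.032 -0.993] [-0.039  0.999  0.028] [ 0.99  0.04 -0.12]
```

```bash
python3 -m handwheel '[{"offset":[0.18,-0.06,-0.02],"spin":0,"grip":0}]' >/dev/null
python3 -m handwheel '[{"offset":[0.18,-0.06,-0.02],"spin":0,"grip":0}]' >/dev/null; python3 -c "
from h import *
R,p=Rt();print(p,ctrl.get_obs()['q'].round(3),R[:,2].round(3),R[:,1].round(3),(R.T@np.array([-1,0,0])).round(2))"
```

```text
[0.18545622 0.03432796 0.64760646] [-0.526 -0.893  1.896  0.04   2.106 -2.105] [ 0.045  0.013 -0.999] [-0.03   0.999  0.012] [ 1.    0.03 -0.04]
```

```bash
python3 -m handwheel '[{"offset":[0.18,-0.04,0],"spin":0,"grip":0}]' >/dev/null
python3 -m handwheel '[{"offset":[0.18,-0.04,0],"spin":0,"grip":0}]' >/dev/null; python3 -c "
from h import *
R,p=Rt();print(p,ctrl.get_obs()['q'].round(3),R[:,2].round(3),R[:,1].round(3),ctrl.get_obs()['time_s'])"
```

```text
[0.16671125 0.01600159 0.67663922] [-0.666 -0.893  1.834 -0.02   2.226 -2.277] [-0.03   0.004 -1.   ] [-0.028  1.     0.005] 24.55
```

```bash
cat >> h.py <<'E'
HO=np.array([.6095,.1863,.033]);HT=np.radians(6.6)
def hol(x,y,z): return HO+[np.cos(HT)*x-np.sin(HT)*y,np.sin(HT)*x+np.cos(HT)*y,z]
E
python3 -c "
from h import *
go([hol(-.0094,0,.12+.004)],(-np.sin(HT),np.cos(HT)))"
```

```text
t 24.55 grasp now [0.1621 0.0166 0.522 ] y [-0.028  1.     0.005] z [-0.03   0.004 -1.   ]
spin -5.0
off [-0.4534  0.1544  0.3523]
```

```bash
python3 -m handwheel '[{"offset":[-0.045,0.012,0.01],"spin":0,"grip":0},{"offset":[-0.09,0.025,0.03],"spin":0,"grip":0},{"offset":[-0.135,0.04,0.06],"spin":0,"grip":0},{"offset":[-0.18,0.06,0.095],"spin":-2,"grip":0},{"offset":[-0.225,0.075,0.13],"spin":-5,"grip":0},{"offset":[-0.27,0.09,0.165],"spin":-5,"grip":0},{"offset":[-0.315,0.105,0.2],"spin":-5,"grip":0},{"offset":[-0.36,0.12,0.235],"spin":-5,"grip":0},{"offset":[-0.405,0.14,0.275],"spin":-5,"grip":0},{"offset":[-0.44,0.15,0.315],"spin":-5,"grip":0},{"offset":[-0.4534,0.1544,0.352],"spin":-5,"grip":0},{"offset":[-0.4534,0.1544,0.352],"spin":-5,"grip":0},{"offset":[-0.4534,0.1544,0.352],"spin":-5,"grip":0},{"offset":[-0.4534,0.1544,0.352],"spin":-5,"grip":0}]'; python3 -c "
from h import *
go([hol(-.0094,0,.12+.004)],(-np.sin(HT),np.cos(HT)))
s=snap('scene','s9');t=snap('top','t9')
R,p=Rt();g=p+R[:,2]*GP
for n in ['jar_mid','jar_lid']:
  for q in(s,t): print(n,[(np.round(l['uv'],1),round(l['confidence'],2)) for l in landmark_of(q,n)[:3]])
C=hol(0,0,.12);L=hol(.048,0,.12);F=hol(-.048,0,.12)
print([proj(q,x).round(1).tolist() for q in (s,t) for x in (C,L,F)])
cv2.imwrite('pics/s9c.png',cv2.resize(s['color'][200:310,320:450,::-1],None,fx=6,fy=5.4,interpolation=2))
cv2.imwrite('pics/t9c.png',cv2.resize(t['color'][170:280,180:300,::-1],None,fx=5.4,fy=5.4,interpolation=2))
"
```

```text
time_s: 26.3
eef_pos: [0.6049, 0.1862, 0.3141]
eef_rot: [-0.013, -0.059, 0.998, 0.003]
wrist_force: [-0.6, -0.3, -2.7]
opening: 0.657
t 26.3 grasp now [0.6009 0.1868 0.1595] y [-0.117  0.993  0.007] z [-0.026  0.004 -1.   ]
spin 0.1
off [ 0.0009 -0.0015  0.0025]
jar_mid [(array([373.6, 240.6]), 0.66), (array([248.5, 261.9]), 0.16)]
jar_mid [(array([244. , 223.2]), 0.62)]
jar_lid [(array([378.2, 256.9]), 0.95), (array([308.2, 293.8]), 0.45)]
jar_lid [(array([455.9, 326.5]), 0.47)]
[[375.7, 242.5], [379.0, 256.7], [372.5, 228.6], [244.1, 222.0], [242.0, 203.8], [246.2, 240.4]]
```

View pics/s9c.png

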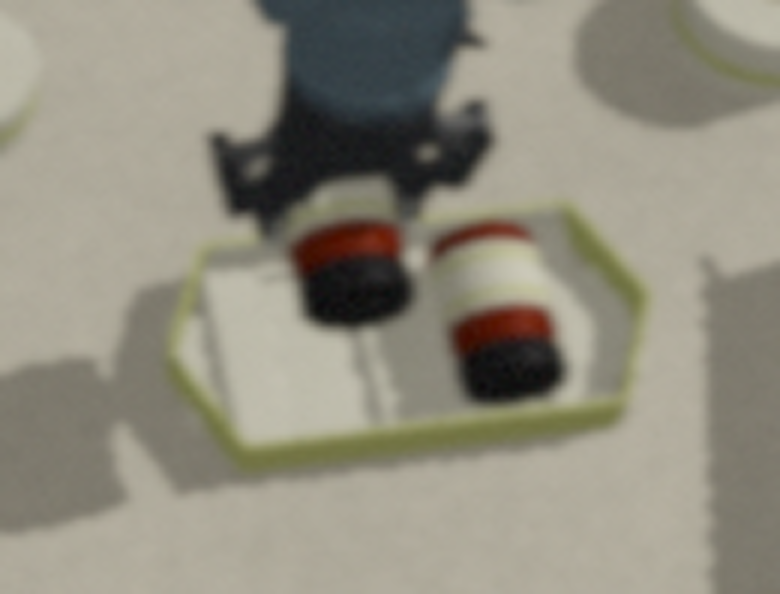

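View pics/t9c.png

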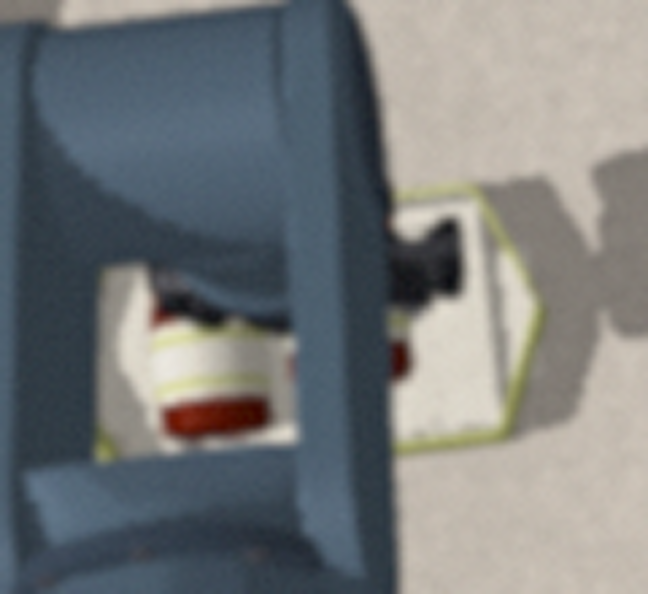

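```bash
python3 -m handwheel '[{"offset":[0.001,-0.0015,0.03],"spin":0,"grip":0},{"offset":[0.001,-0.0015,0.06],"spin":0,"grip":0},{"offset":[0.001,-0.0015,0.085],"spin":0,"grip":0},{"offset":[0.001,-0.0015,0.1],"spin":0,"grip":0},{"offset":[0.001,-0.0015,0.106],"spin":0,"grip":0},{"offset":[0.001,-0.0015,0.106],"spin":0,"grip":0},{"offset":[0.001,-0.0015,0.106],"spin":0,"grip":0}]'; python3 -c "
from h import *
go([hol(-.0094,0,.004)],(-np.sin(HT),np.cos(HT)))
s=snap('scene','s10');t=snap('top','t10')
L=[l for q in (s,) for l in landmark_of(q,'jar_lid')[:2]];print([(l['uv'],l['confidence']) for l in L])
print(proj(s,hol(.048,0,.0145)),proj(s,hol(.048,.092,0)))
cv2.imwrite('pics/s10c.png',cv2.resize(s['color'][220:300,340:440,::-1],None,fx=7.5,fy=7,interpolation=2))
cv2.imwrite('pics/t10c.png',cv2.resize(t['color'][190:275,190:300,::-1],None,fx=6.5,fy=6.5,interpolation=2))
"
```

```text
time_s: 27.48
eef_pos: [0.601, 0.1858, 0.2069]
eef_rot: [-0.014, -0.059, 0.998, 0.003]
wrist_force: [-0.1, -0.3, -0.9]
opening: 0.66
t 27.475 grasp now [0.5967 0.1864 0.0523] y [-0.118  0.993  0.007] z [-0.027  0.004 -1.   ]
spin 0.2
off [-0.0037 -0.0017  0.0152]
[([376.4, 269.9], 0.69)]
[376.01802466 272.34867249] [404.57606596 270.32111614]
```

View pics/s10c.png

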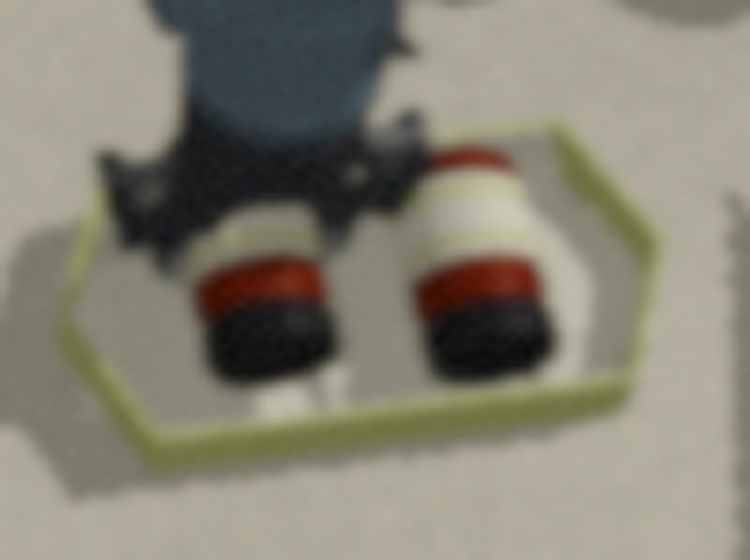

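View pics/t10c.png

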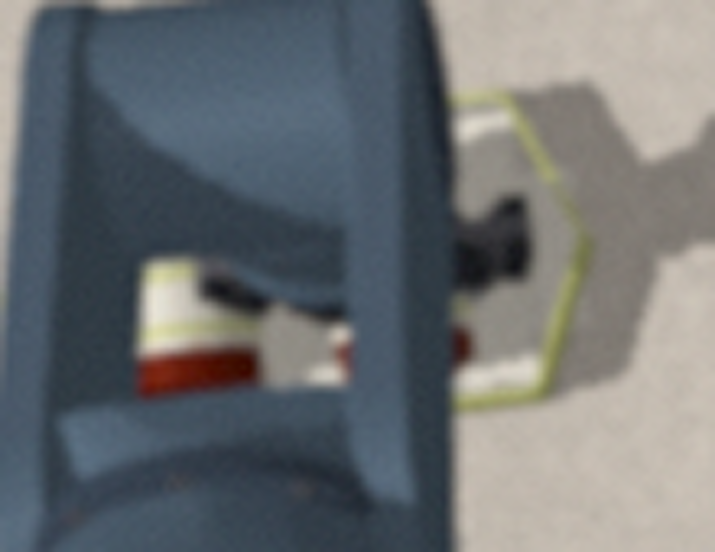

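```bash
python3 -m handwheel '[{"offset":[-0.0037,-0.0015,0.0],"spin":0,"grip":0},{"offset":[-0.0037,-0.0015,0.005],"spin":0,"grip":0},{"offset":[-0.0037,-0.0015,0.009],"spin":0,"grip":0},{"offset":[-0.0037,-0.0015,0.011],"spin":0,"grip":0},{"offset":[-0.0037,-0.0015,0.0125],"spin":0,"grip":0},{"offset":[-0.0037,-0.0015,0.0125],"spin":0,"grip":0}]'; python3 -c "
from h import *
go([hol(-.0094,0,.004)],(-np.sin(HT),np.cos(HT)))"
```

```text
time_s: 28.38
eef_pos: [0.6038, 0.1847, 0.193]
eef_rot: [-0.015, -0.059, 0.998, 0.003]
wrist_force: [-0.3, 0.2, -2.6]
opening: 0.659
t 28.375 grasp now [0.5992 0.1852 0.0384] y [-0.118  0.993  0.007] z [-0.03   0.003 -1.   ]
spin 0.2
off [-0.001  -0.0001  0.0014]
```

```bash
python3 -m handwheel '[{"offset":[-0.001,0,0.0015],"spin":0,"grip":0},{"offset":[-0.001,0,0.0015],"spin":0,"grip":0},{"offset":[-0.001,0,0.0025],"spin":0,"grip":0},{"offset":[-0.001,0,0.0025],"spin":0,"grip":0}]'; python3 -c "
from h import *
go([hol(-.0094,0,.004)],(-np.sin(HT),np.cos(HT)))
s=snap('scene','s11')
cv2.imwrite('pics/s11c.png',cv2.resize(s['color'][220:300,340:440,::-1],None,fx=7.5,fy=7,interpolation=2))
L=landmark_of(s,'jar_lid');print([(l['uv'],l['confidence']) for l in L])
print(proj(s,hol(.048,0,0)))
"
```

```text
time_s: 28.88
eef_pos: [0.6049, 0.1848, 0.1914]
eef_rot: [-0.014, -0.059, 0.998, 0.003]
wrist_force: [-3.7, 0.2, 4.9]
opening: 0.656
t 28.875 grasp now [0.6004 0.1854 0.0368] y [-0.118  0.993  0.007] z [-0.029  0.003 -1.   ]
spin 0.2
off [ 0.0003 -0.0001 -0.0002]
[([373.7, 276.4], 0.61)]
[375.63685488 274.37215013]
```

View pics/s11c.png

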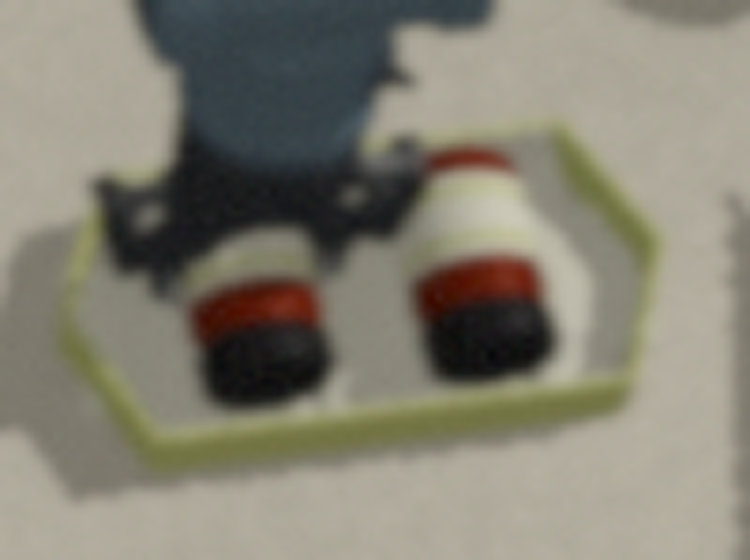

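```bash
python3 -m handwheel '[{"offset":[0,0,0],"spin":0,"grip":0.69},{"offset":[0,0,0],"spin":0,"grip":0.75},{"offset":[0,0,0],"spin":0,"grip":0.8},{"offset":[0,0,0],"spin":0,"grip":0.82},{"offset":[0,0,0],"spin":0,"grip":0.82}]'; python3 -c "
from h import *
s=snap('scene','s12')
cv2.imwrite('pics/s12c.png',cv2.resize(s['color'][220:300,340:440,::-1],None,fx=7.5,fy=7,interpolation=2))
"
```

```text
time_s: 29.6
eef_pos: [0.6048, 0.1848, 0.1906]
eef_rot: [-0.015, -0.059, 0.998, 0.003]
wrist_force: [1.2, -0.2, 0.1]
opening: 0.822
```

View pics/s12c.png

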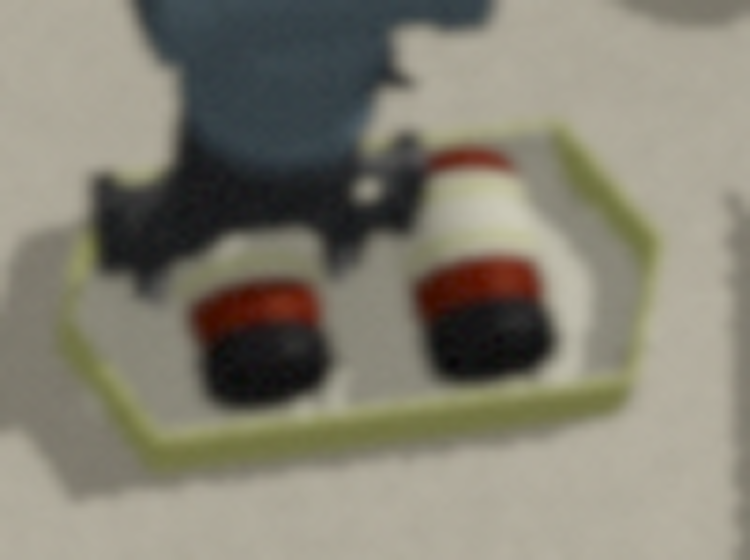

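Jar released (lid at about crop (268,360)), no contact force left. I'll retreat straight up and inspect.

```bash
python3 -m handwheel '[{"offset":[0,0,-0.03],"spin":0,"grip":0.82},{"offset":[0,0,-0.07],"spin":0,"grip":0.82},{"offset":[0.02,0,-0.12],"spin":0,"grip":0.82},{"offset":[0.07,0,-0.16],"spin":0,"grip":0.82},{"offset":[0.13,0,-0.18],"spin":0,"grip":0.82},{"offset":[0.19,0,-0.2],"spin":0,"grip":0.82},{"offset":[0.25,0,-0.22],"spin":0,"grip":0.82},{"offset":[0.3,0.03,-0.24],"spin":0,"grip":0.82},{"offset":[0.3,0.08,-0.25],"spin":0,"grip":0.82},{"offset":[0.3,0.08,-0.25],"spin":0,"grip":0.82}]'; python3 -c "
from h import *
s=snap('scene','s13');t=snap('top','t13')
cv2.imwrite('pics/s13c.png',cv2.resize(s['color'][150:310,200:440,::-1],None,fx=3.3,fy=3.3,interpolation=2))
cv2.imwrite('pics/t13c.png',cv2.resize(t['color'][195:270,180:290,::-1],None,fx=7,fy=7,interpolation=2))
for n in ['jar_mid','jar_lid','packed_mid','knob']:
  r=[]
  for q in(s,t):
    L=landmark_of(q,n); print(n,[(np.round(l['uv'],1).tolist(),round(l['confidence'],2)) for l in L[:3]])
print([proj(q,x).round(1).tolist() for q in (s,t) for x in (hol(0,0,0),hol(.048,0,0),hol(0,.092,0))])
"
```

```text
time_s: 30.9
eef_pos: [0.3034, 0.23, 0.4516]
eef_rot: [-0.012, -0.062, 0.998, 0.004]
wrist_force: [0.1, -0.3, -0.9]
opening: 0.822
jar_mid [([372.0, 259.5], 0.7), ([307.7, 290.8], 0.54)]
jar_mid [([252.7, 230.0], 0.63)]
jar_lid [([375.0, 275.0], 0.57)]
jar_lid [([249.5, 213.8], 0.75)]
packed_mid [([398.1, 258.0], 0.84)]
packed_mid [([218.7, 232.4], 0.89)]
knob [([235.4, 184.0], 0.83), ([312.2, 215.1], 0.71)]
knob [([412.4, 242.7], 0.9)]
[[372.6, 260.7], [375.6, 274.4], [401.2, 256.8], [251.8, 229.3], [249.9, 212.8], [219.5, 233.6]]
```

View pics/s13c.png

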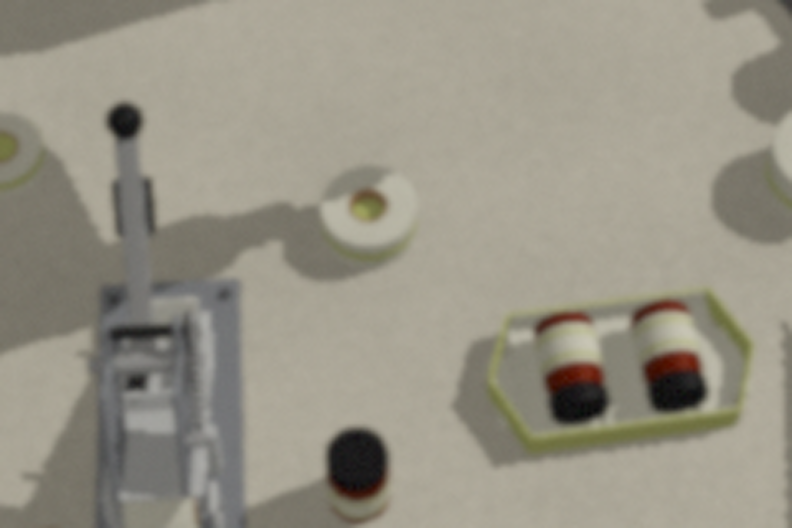

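View pics/t13c.png

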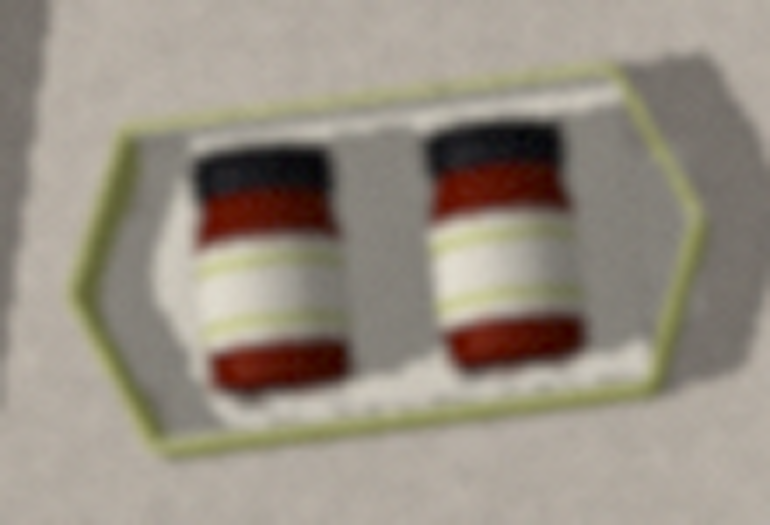

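```bash
python3 -c "
from h import *
print(ctrl.get_obs()['time_s'],ctrl.get_obs()['wrist_force']);print(ctrl.hand_in())"
```

```text
31.4 [ 0.67547625 -0.31432555  0.0645973 ]
the job is handed in; nothing more can be done
None
```

The jar is lying in the empty hollow, its lid pointing the same way as the packed jar's. I handed the job in at 31.4 s of the 61 s allowed; no verdict is reported.

**What I did**
- I pinched the knob, lifted the hold-down arm along its arc to about 1.25 rad and let go. It then rose to its stop and stayed up.
- The open arm still leans over the jar, and the moves only allow shifts and a turn about the tool's own axis. To get clear of it I tilted the tool about 28° by pushing against the arm's outer reach limit.
- That let me grip the jar square to the slope and lift it clear of the cradle.
- I levelled the tool again at the inner reach limit, lowered the jar slowly to about 7 N of floor contact, released it and backed off.

**Last checks**
- **Jar:** it lies parallel to the packed jar. The network's points for its centre and lid fall within about 1.3 pixels of the hollow's predicted position, roughly 2–4 mm.
- **Packed jar:** it looks unmoved in the top picture. The network's point for it was up to 3 pixels off my prediction in the scene view. I put that down to network noise, as it gave a similar position before I started.
- **Hold-down arm:** the knob's position matches the fully open one.
- **Other jars and rolls:** I moved nothing near them. The nearest standing jar and roll looked in place in the last picture, but I did not measure the others again.
- **Robot:** it stands clear of everything, with the wrist force near zero.

**Joint ranges:** while tilting and levelling, joints 2 and 3 sat on their range ends (-0.893 and 0.298 against the listed -0.89 and 0.3). I took the difference as rounding in the listed limits, and the interface raised no error.

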